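Pack door wedges head to tail under the counter lamp

TASK

Switch the counter lamp on by pulling its knob up until it clicks out, then pack all the loose door wedges into the display tray: lying on their sides as they are now, flat on the tray floor, two to a well, head to tail so that each pair makes a neat rectangle (an odd one left over gets a well of its own). With all of them packed, switch the lamp off by pushing the knob fully home again. Do not knock over the jar, the bottle or the pot.

Things in the scene. Friction and masses are not known exactly. Their poses are not given: they have to be found in the camera images.
- wedge1_mid (a point): Pale wooden door wedge lying on its side, 30 mm tall, about 50 g. From above a right-angled wedge 66 mm long, 34 mm thick at the heel, 16 mm at the thin end; ends square to the straight base face, other long face sloping. Point: its centre, mid-length, half-way up, 12.5 mm from base face and from slope. x to the thin end, y to the sloping face, z up. May be absent (None).
- wedge2_mid (a point): Another door wedge just like wedge1, same size, point and axes. May be absent (None).
- wedge3_mid (a point): Another door wedge just like wedge1, same size, point and axes. May be absent (None).
- wedge4_mid (a point): Another door wedge just like wedge1, same size, point and axes. May be absent (None).
- wedge5_mid (a point): Another door wedge just like wedge1, same size, point and axes. May be absent (None).
- wedge6_mid (a point): Another door wedge just like wedge1, same size, point and axes. May be absent (None).
- tray_mid (a point): Fixed dark wooden tray on the left or right, turned a little: 94 mm (x) by 224 mm (y), rim and partitions 10 mm high. Point: centre of its floor's top face, 4 mm above the counter. Three wells side by side along y at y = -74, 0, +74 mm, each 78 (x) by 60 mm (y), 14 mm partitions, 8 mm rim. Two wedges fit a well only head to tail, slopes together, as a 66 x 50 mm rectangle, long side along x.
- knob (a joint): Push-pull switch of the counter lamp: 0 = pushed home (off), 0.018 m = pulled straight up to its detent (on). A detent spring drives it to the nearer end of its travel from the middle; about 6 N is needed to start it from either end, to pull or to push.
- knob_grip (a point): Centre of the grey round knob (32 mm diameter, 22 mm tall, axis upright) on the lamp's black base (160 x 90 mm, top 50 mm above the counter). Pushed home, the point is 71 mm above the counter, the knob's underside 10 mm above the base. x points from the knob to the lamp's post, 105 mm away, 14 mm thick, which carries a light bar 110 mm wide, 0.236 to 0.254 m above the counter.
- jar_c (a point): Squat terracotta-coloured jar with a brass lid, 54 mm diameter, 75 mm tall, standing; the point is its centre. Leave it standing.
- bottle_c (a point): Brown glass bottle with a black cap, 44 mm diameter, 110 mm tall, standing; the point is its centre. Leave it standing.
- pot_c (a point): White ceramic pot with a wooden lid, 68 mm diameter, 70 mm tall, standing; the point is its centre. Leave it standing.
Not all that is in view belongs to the job. What is shaped like the part that bears wedge1_mid but black or pink is not meant.

How it is judged:
On the way, in this order (a step that is already met when the one before it is completed fails the run):
1. the lamp knob is pulled out to its detent (value of joint knob above 0.014 m), for 0.3 s.
2. with the lamp on, all the wedges lie packed flat in the wells of the tray (z of wedge1_mid in the frame of tray_mid between 0.011 and 0.019 m and x of wedge1_mid in the frame of tray_mid between -0.025 and 0.025 m and y of wedge1_mid in the frame of tray_mid between -0.1 and 0.1 m and angle between each of wedge1_mid, wedge2_mid, wedge3_mid, wedge4_mid, wedge5_mid, wedge6_mid's own z axis and vertical below 0.12 rad and z of wedge2_mid in the frame of tray_mid between 0.011 and 0.019 m and x of wedge2_mid in the frame of tray_mid between -0.025 and 0.025 m and y of wedge2_mid in the frame of tray_mid between -0.1 and 0.1 m and z of wedge3_mid in the frame of tray_mid between 0.011 and 0.019 m and x of wedge3_mid in the frame of tray_mid between -0.025 and 0.025 m and y of wedge3_mid in the frame of tray_mid between -0.1 and 0.1 m and z of wedge4_mid in the frame of tray_mid between 0.011 and 0.019 m and x of wedge4_mid in the frame of tray_mid between -0.025 and 0.025 m and y of wedge4_mid in the frame of tray_mid between -0.1 and 0.1 m and z of wedge5_mid in the frame of tray_mid between 0.011 and 0.019 m and x of wedge5_mid in the frame of tray_mid between -0.025 and 0.025 m and y of wedge5_mid in the frame of tray_mid between -0.1 and 0.1 m and z of wedge6_mid in the frame of tray_mid between 0.011 and 0.019 m and x of wedge6_mid in the frame of tray_mid between -0.025 and 0.025 m and y of wedge6_mid in the frame of tray_mid between -0.1 and 0.1 m and value of joint knob above 0.014 m), for 0.3 s.
3. the knob is pushed fully home (value of joint knob below 0.003 m), for 0.3 s.
At the end, for the whole second after the job is handed in: The knob is home (within 3 mm); every wedge present lies flat on the floor of a tray well on its side (centre 11 to 19 mm above the tray floor, upright axis within 0.12 rad). Five or six wedges fit three wells only in head-to-tail pairs (z of wedge1_mid in the frame of tray_mid between 0.011 and 0.019 m and x of wedge1_mid in the frame of tray_mid between -0.025 and 0.025 m and y of wedge1_mid in the frame of tray_mid between -0.1 and 0.1 m and angle between each of wedge1_mid, wedge2_mid, wedge3_mid, wedge4_mid, wedge5_mid, wedge6_mid's own z axis and vertical below 0.12 rad and z of wedge2_mid in the frame of tray_mid between 0.011 and 0.019 m and x of wedge2_mid in the frame of tray_mid between -0.025 and 0.025 m and y of wedge2_mid in the frame of tray_mid between -0.1 and 0.1 m and z of wedge3_mid in the frame of tray_mid between 0.011 and 0.019 m and x of wedge3_mid in the frame of tray_mid between -0.025 and 0.025 m and y of wedge3_mid in the frame of tray_mid between -0.1 and 0.1 m and z of wedge4_mid in the frame of tray_mid between 0.011 and 0.019 m and x of wedge4_mid in the frame of tray_mid between -0.025 and 0.025 m and y of wedge4_mid in the frame of tray_mid between -0.1 and 0.1 m and z of wedge5_mid in the frame of tray_mid between 0.011 and 0.019 m and x of wedge5_mid in the frame of tray_mid between -0.025 and 0.025 m and y of wedge5_mid in the frame of tray_mid between -0.1 and 0.1 m and z of wedge6_mid in the frame of tray_mid between 0.011 and 0.019 m and x of wedge6_mid in the frame of tray_mid between -0.025 and 0.025 m and y of wedge6_mid in the frame of tray_mid between -0.1 and 0.1 m and value of joint knob below 0.003 m); the robot touches nothing.
It fails at once if the jar is knocked over (angle between jar_c's own z axis and vertical above 0.6 rad).
It fails at once if the bottle is knocked over (angle between bottle_c's own z axis and vertical above 0.6 rad).
It fails at once if the pot is knocked over (angle between pot_c's own z axis and vertical above 0.6 rad).
Of wedge1, wedge2, wedge3, wedge4, wedge5, wedge6 only 5 to 6 are there at a start; the rules pass over those that are not, and their reading is None.
At some moment in a run one of wedge1, wedge2, wedge3, wedge4, wedge5, wedge6 may be knocked a few centimetres aside while the robot is not near it.
It also fails if it takes over 210 s, if anything falls off the work surface, if the arm or the gripper's body presses on something with over 40 N, if the wrist force passes 120 N, or if a joint passes its speed limit or range.

ROBOT

A 7-joint arm with a two-finger parallel gripper is mounted at the origin on the work surface. World frame = base frame: x ahead of the robot, y to its left, z up, the work surface at z = 0. Lengths are in m, angles in rad, forces in N, time in s.
With the tool pointing down it reaches from about 0.425 to 0.875 m from the base axis. Payload 4.7 kg.
Tool frame: the origin (TCP) lies at the very end of the fingers, on their centre line; the grasp point (between the pads) lies 19 mm behind it; z points along the fingers, y is the direction in which the jaws open and shut (so a half turn about z gives the same grasp; the last joint's range is limited). The gripper opens to 85 mm and grips with 20 to 120 N. Pads are 22 mm wide; open, the fingers measure 114 mm over their backs; the gripper's body (76 mm by 85 mm) begins 54 mm behind the grasp point. The pads swing forward as they close: fully open they stand 13 mm farther back than shut.
Start: joints at [1.151, 0.321, -0.07, 1.45, 0.023, 1.371, -0.057], TCP at [0.273, -0.59, 0.231] pointing down, gripper open.
Joint ranges: [-2.86, 2.86], [-0.3, 2.09], [-1.38, 1.24], [0.06, 2.45], [-1.56, 4.7], [0.09, 2.05], [-2.69, 2.69]. Speed limits (rad/s): [2.57, 2.57, 3.14, 3.14, 3.14, 3.14, 3.14].

INTERFACE

Orientations are given as a unit quaternion [x, y, z, w].
In Python, from plant import observe, camera, calibration, job_done gives the robot as it stands.
- The arm moves only by the shell command python3 -m inch 'ROWS' [OPENING] [FORCE]. ROWS is JSON, a list of rows, each an object with "travel": the shift along the tool's x, y, z in m, a list of three; "rotation": the turn, a rotation vector about the tool's x, y, z in degrees, a list of three. A call has 1 to 12 rows; each row shifts and turns the commanded pose from where the row before left it, along the tool's axes as they then stand; what a row does not reach is not made up. A row lasts 1/8 s, in which the tool goes at most 62.5 mm and 10.7 degrees, less where a joint would pass 70% of its speed; a pose out of reach is approached as far as the arm can. A call is refused whole if a number of a shift passes 0.0625 or a number of a turn 10.7, either way. A call with a gripper value outside its range is refused whole. OPENING is the gripper's target within -1 to 1 (fully open at 1, half-way at 0, shut at -1), set as the call begins (- or left out, the last holds). The fingers move at their own pace and stop on an object; FORCE is the grip in N (left out, the last holds). Time passes only in rows, so rows that do not move let the fingers close. It gives the time, the measured TCP pose, the force and the opening at its end, in the units of the state.
- observe(): the state, without advancing time (a new reading comes with each control period).
- camera(name): name is "scene" or "top" or "wrist"; returns (picture, depth): 480x640x3 uint8, red, green, blue; 480x640 float32, m along the optical axis (not along the pixel's ray), 0 where there is no reading.
- calibration(name): a dict with "vertical_fov" (degrees; the focal length in pixels is half the picture's height over the tangent of half this angle, whatever the lens; pixels are square), "cx", "cy" (the principal point, pixels), "dist" ([k1, k2, p1, p2, k3] as OpenCV has them; the pictures are not rectified), "camera_from_world" (4x4, takes a point from world to camera coordinates); the wrist camera has in their place "tool_from_camera" (4x4, takes a point from camera to tool coordinates, whose origin is the TCP and whose axes are the flange's). Camera axes: x right, y down, z forward; pixel columns grow to the right and rows downward; lengths in m; the calibration is good to about 2 mm. A picture is of the moment at which its call begins: read the wrist's pose just before it. calibration takes no time and is no camera call.
- job_done(): hands the job in, once; it reports no verdict.
The state is a dict: "time": time; "qpos": joint angles; "dq": joint speeds; "joint_efforts": joint torques, N m; "ee_pos": TCP position; "eef_rot": TCP orientation; "force": force on the tool from outside, world axes, zero at the start; "ft_torque": the same for the moment, N m; "gripper_width": opening from 0.0 (shut) to 1.0 (fully open).
Only numpy, scipy, OpenCV 4.12 (cv2) and the standard library are available. Lean on these libraries where they do the work, as an engineer would, in place of code of your own. Each camera call takes 0.05 s, during which the arm holds its last target.

## Working session

There is one attempt and no reset: what is moved stays moved. The work goes in short steps, Python scripts to look and compute and a shell command to move; the robot and the scene stay as the last step left them, time stands still between calls to the robot, and variables do not carry over. Pictures are saved under pics/ and viewed, and the job is handed in when it is done.

```bash
ls; mkdir -p pics
python3 - <<'E'
from plant import observe,camera,calibration
import cv2
print(observe())
for n in ["scene","top","wrist"]:
    c=calibration(n); print(n,c)
    p,d=camera(n); cv2.imwrite(f"pics/{n}0.png",p[:,:,::-1])
E
```

```text
pics
{'time': 0.0, 'qpos': array([ 1.15111192,  0.32184142, -0.0700644 ,  1.45167706,  0.02257011,
        1.37077497, -0.05688445]), 'dq': array([ 0.00040886,  0.00072692,  0.0009056 , -0.00139274, -0.00044457,
        0.00025525,  0.00156166]), 'joint_efforts': array([-8.46908588e-04, -4.93596053e+01, -3.82375382e-01, -3.14343631e+01,
        1.30559353e-02,  1.13477925e-02, -1.05515178e-05]), 'ee_pos': array([ 0.27293023, -0.58933695,  0.23021032]), 'eef_rot': array([ 9.76568252e-01,  2.15205792e-01, -2.42111425e-04, -9.26116293e-04]), 'force': array([ 0.30788319, -0.03232085, -0.11907086]), 'ft_torque': array([0.00609989, 0.01555761, 0.00697583]), 'gripper_width': 1.0013465931729721}
scene {'vertical_fov': 45.25313390415918, 'cx': 316.48060000901927, 'cy': 241.08821446853696, 'dist': array([-0.04455961,  0.        ,  0.        ,  0.        ,  0.        ]), 'camera_from_world': array([[ 0.58082521,  0.81402339,  0.00282934, -0.35035635],
       [ 0.67226732, -0.47771315, -0.56554999, -0.33315647],
       [-0.4590193 ,  0.33038776, -0.82470916,  1.49568183],
       [ 0.        ,  0
[... 317 characters left out ...]
 -0.05297377, -0.20812173,  0.59840548],
       [ 0.20792072,  0.00933882, -0.9781011 ,  0.72591796],
       [ 0.        ,  0.        ,  0.        ,  1.        ]])}
wrist {'vertical_fov': 67.74834326297716, 'cx': 313.0584905939386, 'cy': 238.7723983409896, 'dist': array([-0.07177585,  0.        ,  0.        ,  0.        ,  0.        ]), 'tool_from_camera': array([[-3.16792381e-04, -9.47724585e-01, -3.19089346e-01,
         8.26339362e-02],
       [ 9.99999584e-01, -2.73624379e-05, -9.11532140e-04,
        -7.36763275e-04],
       [ 8.55150356e-04, -3.19089502e-01,  9.47724200e-01,
        -1.43411022e-01],
       [ 0.00000000e+00,  0.00000000e+00,  0.00000000e+00,
         1.00000000e+00]])}
```

View pics/top0.png

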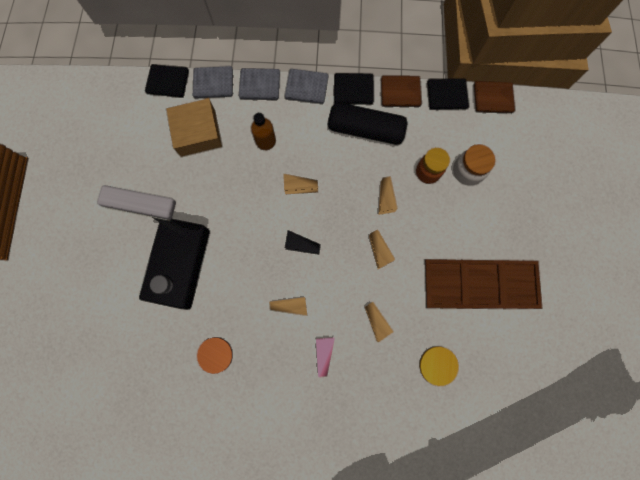

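View pics/scene0.png

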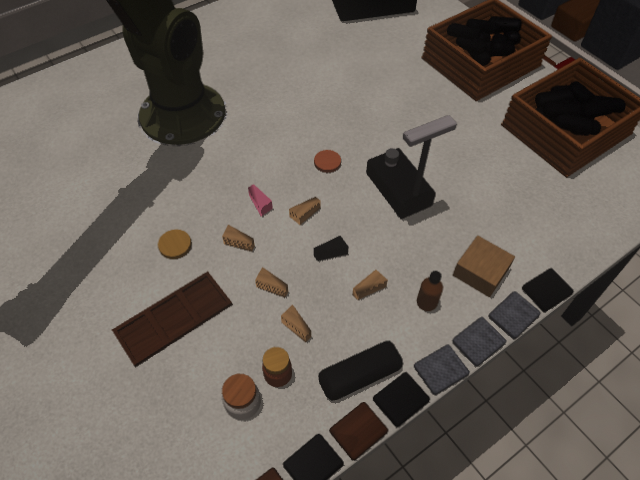

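View pics/wrist0.png

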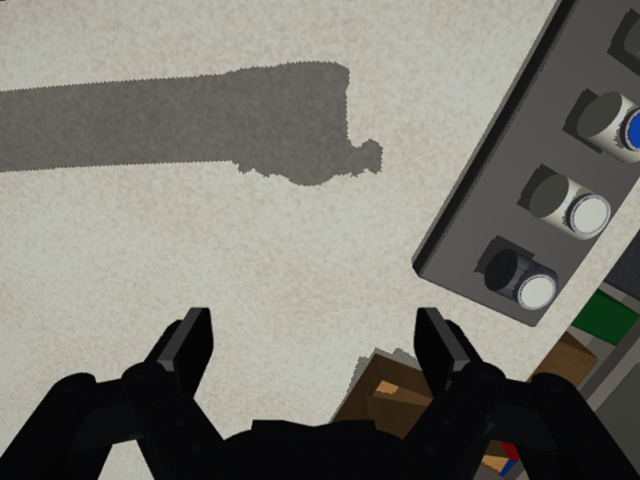

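```bash
cat > h.py <<'E'
import numpy as np, cv2
from plant import observe,camera,calibration
from scipy.spatial.transform import Rotation as R
def K(c):
    f=240/np.tan(np.radians(c["vertical_fov"])/2); return np.array([[f,0,c["cx"]],[0,f,c["cy"]],[0,0,1.]])
def cam_pose(n,obs=None):
    c=calibration(n)
    if n=="wrist":
        T=np.eye(4);T[:3,:3]=R.from_quat(obs["eef_rot"]).as_matrix();T[:3,3]=obs["ee_pos"]
        return c,T@c["tool_from_camera"]
    return c,np.linalg.inv(c["camera_from_world"])
def rays(n,px,obs=None):
    c,T=cam_pose(n,obs)
    u=cv2.undistortPoints(np.array(px,float).reshape(-1,1,2),K(c),np.array(c["dist"])).reshape(-1,2)
    d=np.c_[u,np.ones(len(u))]@T[:3,:3].T
    return T[:3,3],d
def cast(n,px,z,obs=None):
    o,d=rays(n,px,obs); s=(z-o[2])/d[:,2]; return o+s[:,None]*d
def cloud(n,depth,obs=None):
    h,w=depth.shape; px=np.stack(np.meshgrid(np.arange(w),np.arange(h)),-1).reshape(-1,2)
    o,d=rays(n,px,obs)
    P=(o+d*depth.reshape(-1,1)).reshape(h,w,3); P[depth==0]=np.nan; return P
def shot(n,name):
    obs=observe(); p,d=camera(n); cv2.imwrite(f"pics/{name}.png",p[:,:,::-1]); return p,d,obs
def psi(obs):
    m=R.from_quat(obs["eef_rot"]).as_matrix(); return np.degrees(np.arctan2(m[1,0],m[0,0]))
E
python3 - <<'E'
from h import *
p,d,o=shot("top","top1")
np.savez("top.npz",p=p,d=d)
P=cloud("top",d)
for (u,v) in [(300,184),(388,190),(381,249),(289,306),(378,321),(303,243),(160,285),(185,240),(137,202),(445,285),(461,285),(428,285),(435,158),(478,158),(263,125),(370,124),(439,366),(214,355),(300,400)]:
    print(u,v,P[v,u].round(4))
i=p[140:380,250:430]; cv2.imwrite("pics/crop1.png",cv2.resize(i[:,:,::-1],None,fx=3.3,fy=2.5*1))
cv2.imwrite("pics/crop1.png",cv2.resize(i[:,:,::-1],None,fx=2.5,fy=2.5))
E
```

```text
300 184 [0.6909 0.0666 0.0309]
388 190 [ 0.6884 -0.1044  0.0303]
381 249 [ 0.5712 -0.0931  0.0339]
289 306 [0.457  0.0722 0.0286]
378 321 [ 0.4385 -0.0919  0.0295]
303 243 [nan nan nan]
160 285 [0.4781 0.2956 0.0834]
185 240 [0.5653 0.2712 0.0511]
137 202 [0.5813 0.2794 0.2549]
445 285 [ 0.513  -0.2233  0.0011]
461 285 [ 0.514  -0.2529  0.0063]
428 285 [ 0.5105 -0.1879  0.0103]
435 158 [ 0.7417 -0.1848  0.0753]
478 158 [ 0.7485 -0.2682  0.0712]
263 125 [0.7834 0.1392 0.0895]
370 124 [ 0.8193 -0.0645  0.0423]
439 366 [ 0.3624 -0.2089  0.014 ]
214 355 [0.3599 0.206  0.011 ]
300 400 [0.2884 0.0427 0.0026]
```

View pics/crop1.png

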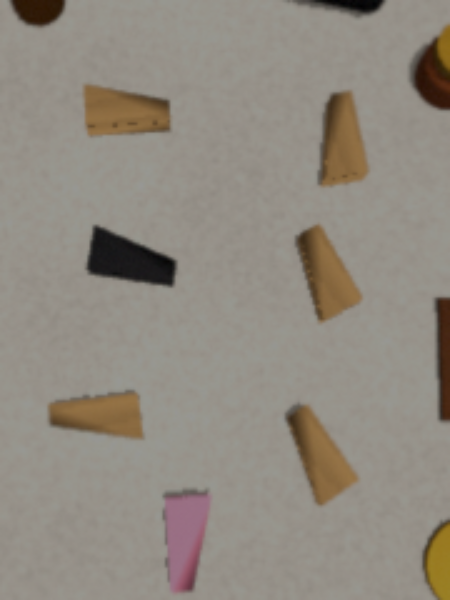

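```bash
cat > go.py <<'E'
import sys
from h import *
# usage: go.py x y z [psi] : tool-frame deltas from current pose
a=[float(v) for v in sys.argv[1:]]
o=observe(); m=R.from_quat(o["eef_rot"]).as_matrix()
print("t",round(o["time"],2),"tcp",o["ee_pos"].round(4),"psi",round(psi(o),2),"tilt",m[:2,2].round(4),"F",o["force"].round(1),"w",round(o["gripper_width"],3), "q7",round(o["qpos"][6],2))
if a:
    d=m.T@(np.array(a[:3])-o["ee_pos"]); print("travel mm",(d*1000).round(1))
    if len(a)>3: print("rotz deg",round(-((a[3]-psi(o)+180)%360-180),2))
E
python3 go.py 0.52 -0.2 0.32
python3 - <<'E'
from h import *
z=np.load("top.npz");P=cloud("top",z["d"]);p=z["p"]
# knob, top-camera grey disk at z=.082
hsv=cv2.cvtColor(p,cv2.COLOR_RGB2HSV)
roi=p[265:310,135:190]; cv2.imwrite("pics/knob.png",cv2.resize(roi[:,:,::-1],None,fx=10,fy=10,interpolation=0))
m=(P[:,:,2]>.235)&(P[:,:,2]<.275)&(P[:,:,1]>.1)
print("bar",np.nanmedian(P[m],0),np.nanmin(P[m],0),np.nanmax(P[m],0))
m=((P[:,:,2]>.04)&(P[:,:,2]<.06)&(P[:,:,1]>.2)&(P[:,:,0]<.65)).astype(np.uint8)
xy=P[m>0][:,:2].astype(np.float32); r=cv2.minAreaRect(xy); print("base",r)
m=(P[:,:,2]>.074)&(P[:,:,2]<.095)&(P[:,:,1]>.22)&(P[:,:,0]<.52)&(P[:,:,1]<.36)
print("knob",m.sum(),P[m].mean(0), cv2.minEnclosingCircle(P[m][:,:2].astype(np.float32)))
E
```

```text
t 0.2 tcp [ 0.273  -0.5895  0.2306] psi 24.85 tilt [-0.0006  0.0011] F [-0.2  0.5  0. ] w 1.001 q7 -0.06
travel mm [ 387.8 -249.7  -89.1]
bar [0.58131496 0.27982405 0.2540221 ] [0.56166537 0.22906151 0.23529232] [0.60483695 0.33919959 0.25783336]
base ((0.5465414524078369, 0.4557950794696808), (0.42158907651901245, 0.16000159084796906), 82.29891967773438)
knob 282 [0.4802474  0.29793637 0.08200378] ((0.4804639518260956, 0.29845455288887024), 0.01660706289112568)
```

View pics/knob.png

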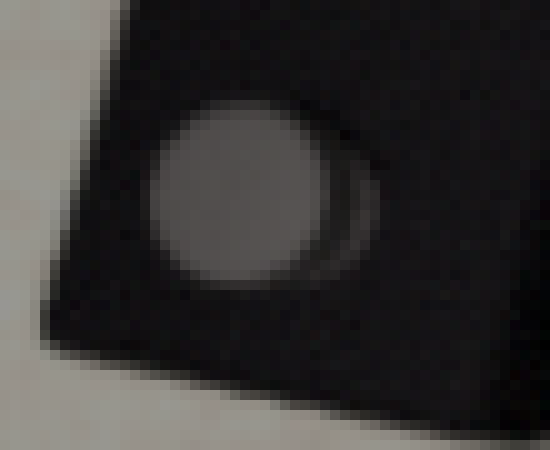

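```bash
python3 -m inch '[{"travel":[0.048,-0.031,-0.011],"rotation":[0,0,0]},{"travel":[0.048,-0.031,-0.011],"rotation":[0,0,0]},{"travel":[0.048,-0.031,-0.011],"rotation":[0,0,0]},{"travel":[0.048,-0.031,-0.011],"rotation":[0,0,0]},{"travel":[0.048,-0.031,-0.011],"rotation":[0,0,0]},{"travel":[0.048,-0.031,-0.011],"rotation":[0,0,0]},{"travel":[0.048,-0.031,-0.011],"rotation":[0,0,0]},{"travel":[0.048,-0.031,-0.011],"rotation":[0,0,0]}]' 1 40
python3 go.py 0.475 0.297 0.32 150
```

```text
time: 1.2
ee_pos: [0.518, -0.2018, 0.3197]
eef_rot: [0.977, 0.215, 0.0, 0.0]
force: [1.6, -1.0, -0.8]
gripper_width: 1.0
t 1.2 tcp [ 0.518  -0.2018  0.3197] psi 24.84 tilt [ 0.0002 -0.0005] F [ 1.6 -1.  -0.8] w 1.0 q7 -0.85
travel mm [ 170.5 -470.7   -0.5]
rotz deg -125.16
```

```bash
python3 -m inch '[{"travel":[0.019,-0.0523,0],"rotation":[0,0,0]},{"travel":[0.019,-0.0523,0],"rotation":[0,0,0]},{"travel":[0.019,-0.0523,0],"rotation":[0,0,0]},{"travel":[0.019,-0.0523,0],"rotation":[0,0,0]},{"travel":[0.019,-0.0523,0],"rotation":[0,0,0]},{"travel":[0.019,-0.0523,0],"rotation":[0,0,0]},{"travel":[0.019,-0.0523,0],"rotation":[0,0,0]},{"travel":[0.019,-0.0523,0],"rotation":[0,0,0]},{"travel":[0.019,-0.0523,0],"rotation":[0,0,0]},{"travel":[0,0,0],"rotation":[0,0,-10.4]},{"travel":[0,0,0],"rotation":[0,0,-10.4]},{"travel":[0,0,0],"rotation":[0,0,-10.4]}]'
python3 -m inch '[{"travel":[0,0,0],"rotation":[0,0,-10.4]},{"travel":[0,0,0],"rotation":[0,0,-10.4]},{"travel":[0,0,0],"rotation":[0,0,-10.4]},{"travel":[0,0,0],"rotation":[0,0,-10.4]},{"travel":[0,0,0],"rotation":[0,0,-10.4]},{"travel":[0,0,0],"rotation":[0,0,-10.4]},{"travel":[0,0,0],"rotation":[0,0,-10.4]},{"travel":[0,0,0],"rotation":[0,0,-10.4]},{"travel":[0,0,0],"rotation":[0,0,-10.4]}]'
python3 go.py 0.48 0.298 0.2 150
python3 - <<'E'
from h import *
p,d,o=shot("wrist","w1")
E
```

```text
time: 2.7
ee_pos: [0.4745, 0.2957, 0.319]
eef_rot: [0.881, 0.473, -0.0, 0.0]
force: [-0.2, 0.1, -0.3]
gripper_width: 1.005
time: 3.82
ee_pos: [0.4746, 0.2954, 0.3191]
eef_rot: [0.259, 0.966, -0.0, 0.0]
force: [-0.1, 0.7, -0.2]
gripper_width: 1.0
t 3.83 tcp [0.4746 0.2954 0.3191] psi 149.99 tilt [-0.0001 -0.0004] F [-0.1  0.7 -0.2] w 1.0 q7 0.28
travel mm [ -3.3   4.9 119.1]
rotz deg -0.01
```

View pics/w1.png

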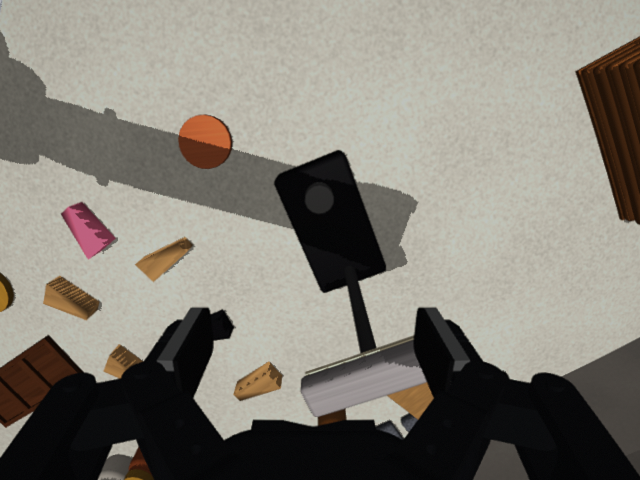

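```bash
python3 - <<'E'
from h import *
o=observe();p,d=camera("wrist")
print(cast("wrist",[(319,198)],.082,o)); P=cloud("wrist",d,o); print(P[198,319])
m=(np.abs(P[:,:,2]-.082)<.008)&(np.hypot(P[:,:,0]-.48,P[:,:,1]-.298)<.03); print(m.sum(),P[m].mean(0),cv2.minEnclosingCircle(P[m][:,:2].astype(np.float32)))
E
python3 go.py 0.48 0.298 0.15
```

```text
[[0.47728321 0.30239147 0.082     ]]
[0.47708934 0.30248247 0.08299853]
668 [0.47764991 0.30237786 0.08236363] ((0.4783248007297516, 0.3021565079689026), 0.015819767490029335)
t 3.92 tcp [0.4747 0.2954 0.3191] psi 149.67 tilt [-0.0004 -0.0001] F [ 0.5  0.1 -0.2] w 1.001 q7 0.27
travel mm [ -3.4   5.  169.1]
```

```bash
python3 -m inch '[{"travel":[0,0.0036,0.04],"rotation":[0,0,0]},{"travel":[0,0.0036,0.04],"rotation":[0,0,0]},{"travel":[0,0,0.04],"rotation":[0,0,0]},{"travel":[0,0,0.04],"rotation":[0,0,0]},{"travel":[0,0,0],"rotation":[0,0,0]}]'
python3 - <<'E'
from h import *
p,d,o=shot("wrist","w2");P=cloud("wrist",d,o)
m=(np.abs(P[:,:,2]-.082)<.008)&(np.hypot(P[:,:,0]-.48,P[:,:,1]-.298)<.03); print(m.sum(),P[m].mean(0),cv2.minEnclosingCircle(P[m][:,:2].astype(np.float32)))
E
python3 go.py 0.478 0.302 0.06
```

```text
time: 4.55
ee_pos: [0.4766, 0.3002, 0.1565]
eef_rot: [0.263, 0.965, -0.002, -0.002]
force: [0.5, 0.2, 0.1]
gripper_width: 1.001
1818 [0.47718533 0.3024271  0.08218814] ((0.47827017307281494, 0.301642507314682), 0.016036557033658028)
t 4.6 tcp [0.4778 0.3014 0.1589] psi 149.54 tilt [-0.0019 -0.0008] F [ 0.5 -0.7  0. ] w 0.996 q7 0.17
travel mm [ 0.   0.7 98.9]
```

View pics/w2.png

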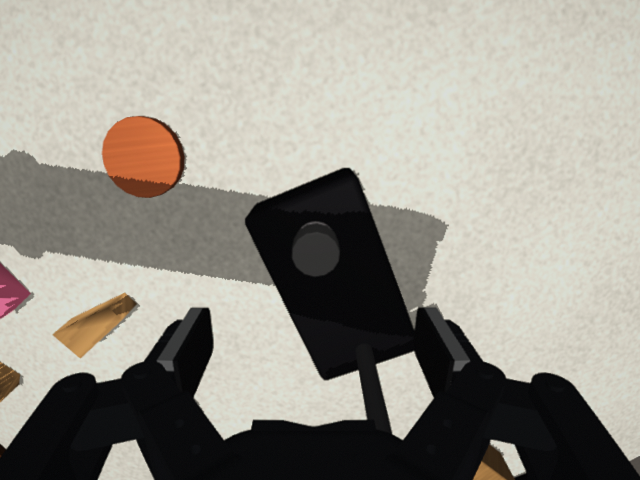

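```bash
python3 -m inch '[{"travel":[0,0,0.026],"rotation":[0,0,0]},{"travel":[0,0,0.026],"rotation":[0,0,0]},{"travel":[0,0,0.026],"rotation":[0,0,0]},{"travel":[0,0,0.0235],"rotation":[0,0,0]},{"travel":[0,0,0],"rotation":[0,0,0]},{"travel":[0,0,0],"rotation":[0,0,0]}]'
python3 go.py 0.478 0.302 0.057
python3 -m inch '[{"travel":[0,0,0],"rotation":[0,0,0]},{"travel":[0,0,0],"rotation":[0,0,0]},{"travel":[0,0,0],"rotation":[0,0,0]},{"travel":[0,0,0],"rotation":[0,0,0]},{"travel":[0,0,0],"rotation":[0,0,0]},{"travel":[0,0,0],"rotation":[0,0,0]},{"travel":[0,0,0],"rotation":[0,0,0]}]' -1 50
python3 go.py 0.478 0.302 0.057
```

```text
time: 5.35
ee_pos: [0.4796, 0.3028, 0.0599]
eef_rot: [0.262, 0.965, 0.001, 0.001]
force: [-0.1, 0.7, 0.1]
gripper_width: 1.001
t 5.35 tcp [0.4796 0.3028 0.0599] psi 149.61 tilt [0.0027 0.0014] F [-0.1  0.7  0.1] w 1.001 q7 0.09
travel mm [ 1.  -1.5  2.9]
time: 6.22
ee_pos: [0.478, 0.3008, 0.0584]
eef_rot: [0.262, 0.965, -0.001, -0.0]
force: [-3.8, -3.9, 6.9]
gripper_width: 0.359
t 6.22 tcp [0.478  0.3008 0.0584] psi 149.63 tilt [-0.0009 -0.0026] F [-3.8 -3.9  6.9] w 0.359 q7 0.09
travel mm [0.6 1.  1.4]
```

```bash
python3 -m inch '[{"travel":[0,0,-0.005],"rotation":[0,0,0]},{"travel":[0,0,-0.005],"rotation":[0,0,0]},{"travel":[0,0,-0.005],"rotation":[0,0,0]},{"travel":[0,0,-0.004],"rotation":[0,0,0]},{"travel":[0,0,0],"rotation":[0,0,0]},{"travel":[0,0,0],"rotation":[0,0,0]}]'
python3 -m inch '[{"travel":[0,0,0],"rotation":[0,0,0]},{"travel":[0,0,0],"rotation":[0,0,0]},{"travel":[0,0,0],"rotation":[0,0,0]},{"travel":[0,0,0],"rotation":[0,0,0]},{"travel":[0,0,0],"rotation":[0,0,0]}]' 1
python3 go.py
```

```text
time: 6.98
ee_pos: [0.478, 0.3008, 0.0766]
eef_rot: [0.262, 0.965, -0.001, -0.0]
force: [-2.3, -4.7, -1.4]
gripper_width: 0.351
time: 7.6
ee_pos: [0.4784, 0.302, 0.0769]
eef_rot: [0.262, 0.965, 0.0, 0.0]
force: [0.1, -0.4, 0.1]
gripper_width: 1.001
t 7.6 tcp [0.4784 0.302  0.0769] psi 149.66 tilt [0.0002 0.0002] F [ 0.1 -0.4  0.1] w 1.001 q7 0.1
```

```bash
python3 -m inch '[{"travel":[0,0,-0.05],"rotation":[0,0,0]},{"travel":[0,0,-0.05],"rotation":[0,0,0]},{"travel":[0,0,-0.06],"rotation":[0,0,0]},{"travel":[0,0,-0.06],"rotation":[0,0,0]},{"travel":[0,0,0],"rotation":[0,0,0]}]'
python3 - <<'E'
from h import *
p,d,o=shot("wrist","w3");P=cloud("wrist",d,o)
m=(np.abs(P[:,:,2]-.1)<.015)&(np.hypot(P[:,:,0]-.48,P[:,:,1]-.3)<.025); print(m.sum(),P[m].mean(0))
E
python3 go.py 0.55 -0.03 0.33 0
```

```text
time: 8.22
ee_pos: [0.4799, 0.304, 0.3018]
eef_rot: [0.262, 0.965, 0.003, 0.003]
force: [-0.5, -0.3, -0.6]
gripper_width: 0.998
839 [0.47719218 0.30276381 0.0997929 ]
t 8.28 tcp [0.4791 0.3028 0.2989] psi 149.66 tilt [0.004  0.0017] F [ 0.3  0.  -0.9] w 1.003 q7 0.24
travel mm [-229.4 -251.3  -31.4]
rotz deg 149.66
```

```bash
python3 -m inch '[{"travel":[-0.028,-0.042,-0.009],"rotation":[0,0,0]},{"travel":[-0.028,-0.042,-0.009],"rotation":[0,0,0]},{"travel":[-0.028,-0.042,-0.009],"rotation":[0,0,0]},{"travel":[-0.028,-0.042,-0.009],"rotation":[0,0,0]},{"travel":[-0.028,-0.042,-0.009],"rotation":[0,0,0]},{"travel":[-0.028,-0.042,-0.009],"rotation":[0,0,0]},{"travel":[-0.028,-0.042,-0.009],"rotation":[0,0,0]}]'
python3 -m inch '[{"travel":[0,0,0],"rotation":[0,0,10]},{"travel":[0,0,0],"rotation":[0,0,10]},{"travel":[0,0,0],"rotation":[0,0,10]},{"travel":[0,0,0],"rotation":[0,0,10]},{"travel":[0,0,0],"rotation":[0,0,10]},{"travel":[0,0,0],"rotation":[0,0,9.7]},{"travel":[0,0,0],"rotation":[0,0,0]},{"travel":[0,0,0],"rotation":[0,0,0]}]'
python3 go.py
python3 - <<'E'
from h import *
p,d,o=shot("wrist","w4");np.savez("w4.npz",p=p,d=d,pos=o["ee_pos"],rot=o["eef_rot"])
E
```

```text
time: 9.15
ee_pos: [0.4981, -0.0529, 0.3586]
eef_rot: [0.262, 0.965, -0.0, -0.001]
force: [0.9, 0.9, -0.1]
gripper_width: 1.006
time: 10.15
ee_pos: [0.4986, -0.051, 0.359]
eef_rot: [0.706, 0.708, -0.0, -0.001]
force: [-0.2, 0.4, 1.1]
gripper_width: 1.001
t 10.15 tcp [ 0.4986 -0.051   0.359 ] psi 90.11 tilt [-0.0013  0.0003] F [-0.2  0.4  1.1] w 1.001 q7 0.06
```

View pics/w4.png

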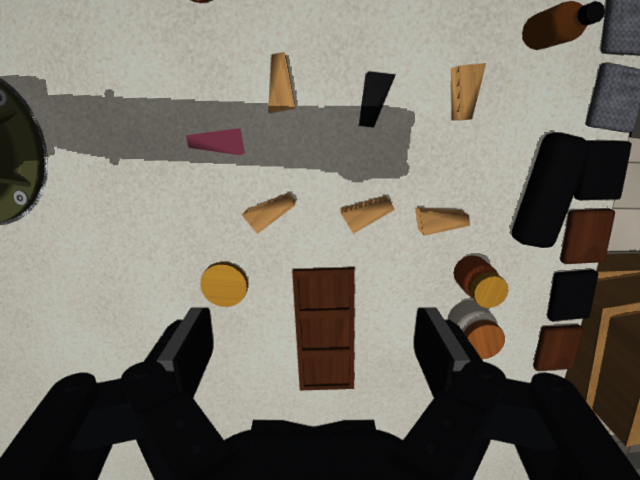

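```bash
cat > fit.py <<'E'
from h import *
from scipy.spatial import ConvexHull
def top_pose(xy):
    """trapezoid from top-face pts -> 4 corners -> pose (mid point, heading of wedge x)"""
    h=cv2.convexHull(xy.astype(np.float32))
    # min-area enclosing quad by approxPolyDP with growing eps
    q=cv2.approxPolyN(h,4,ensure_convex=True).reshape(-1,2)
    e=np.roll(q,-1,0)-q; L=np.linalg.norm(e,axis=1)
    # ends = opposite pair with the smaller sum
    k=0 if L[0]+L[2]<L[1]+L[3] else 1
    a,b=k,(k+2)%4
    heel,thin=(a,b) if L[a]>L[b] else (b,a)
    mh=(q[heel]+q[(heel+1)%4])/2; mt=(q[thin]+q[(thin+1)%4])/2
    # base face is the long edge most square to the ends
    s1=e[(heel+1)%4]; s2=e[(heel+3)%4]
    eh=e[heel]/L[heel]; et=e[thin]/L[thin]
    c1=abs(s1@eh)/np.linalg.norm(s1); c2=abs(s2@eh)/np.linalg.norm(s2)
    base=(heel+1)%4 if c1<c2 else (heel+3)%4
    slope=(base+2)%4
    nb=e[base]/L[base]; 
    x=nb if nb@(mt-mh)>0 else -nb
    base_mid=(q[base]+q[(base+1)%4])/2
    y=np.array([-x[1],x[0]]); hand=1
    if y@((q[slope]+q[(slope+1)%4])/2-base_mid)<0: y=-y; hand=-1
    mid=base_mid+12.5e-3*y
    return mid,np.degrees(np.arctan2(x[1],x[0])),hand,L.round(4),q,(c1,c2)
E
python3 - <<'E'
from fit import *
z=np.load("w4.npz");o=dict(ee_pos=z["pos"],eef_rot=z["rot"]);p=z["p"];P=cloud("wrist",z["d"],o)
hsv=cv2.cvtColor(p,cv2.COLOR_RGB2HSV)
Z=P[:,:,2]
cnt=(Z>-.02)&(Z<.012); print("counter z",np.nanmedian(Z[cnt]))
for u,v in [(282,82),(467,92),(269,212),(367,213),(443,220)]: print(u,v,hsv[v,u],P[v,u].round(4))
m=((Z>.022)&(Z<.04)&(hsv[:,:,1]>90)).astype(np.uint8)
n,l,s,c=cv2.connectedComponentsWithStats(m)
for i in range(1,n):
    if 200<s[i,4]<3000:
        xy=P[l==i][:,:2]; mid,a,hd,L,q,cc=top_pose(xy)
        print(c[i].round(0),s[i,4],"mid",mid.round(4),"head",round(a,1),hd,"L",L*1000,np.round(cc,2),"z",np.median(P[l==i][:,2]).round(4))
vis=cv2.resize(np.where(m[...,None]>0,p,p//3)[30:400,180:520,::-1],None,fx=2,fy=1.6); cv2.imwrite("pics/m4.png",cv2.resize(np.where(m[...,None]>0,p,p//3)[30:260,180:520,::-1],None,fx=2.3,fy=2.3,interpolation=0))
E
```

```text
counter z 0.0007803467668814346
282 82 [ 17 143 171] [0.4598 0.0768 0.031 ]
467 92 [ 16 144 161] [0.6915 0.068  0.0289]
269 212 [ 16 144 163] [ 0.4383 -0.088   0.0309]
367 213 [ 17 145 157] [ 0.5718 -0.0894  0.0299]
443 220 [ 16 144 154] [ 0.6774 -0.0985  0.0313]
[537.  32.] 299 mid [0.7776 0.1464] head 106.5 -1 L [15.599999 29.7      19.7      42.3     ] [0.51 0.47] z 0.0312
[280.  85.] 1144 mid [0.4564 0.0769] head 100.6 1 L [15.2      68.7      34.699997 66.4     ] [0.   0.29] z 0.0308
[468.  88.] 1182 mid [0.692  0.0682] head -83.4 1 L [35.       64.1      16.699999 68.4     ] [0.01 0.28] z 0.0306
[  6. 163.] 615 mid [ 0.0682 -0.0152] head 99.2 1 L [15.7 98.5 43.9 67.7] [0.15 0.54] z 0.0281
[216. 141.] 995 mid [0.3678 0.0054] head -173.3 1 L [65.9 15.2 68.7 33.7] [0.03 0.3 ] z 0.0307
[268. 213.] 912 mid [ 0.4401 -0.0878] head 36.4 1 L [68.7      33.8      66.200005 16.300001] [0.04 0.29] z 0.0305
[366. 214.] 917 mid [ 0.575 -0.09 ] head 31.6 1 L [66.299995 34.3      65.8      17.4     ] [0.01 0.25] z 0.0305
[442. 221.] 875 mid [ 0.6813 -0.1014] head 12.5 1 L [67.7      34.899998 64.8      16.2     ] [0.01 0.29] z 0.0304
[469. 268.] 231 mid [ 0.7303 -0.1754] head 41.5 -1 L [23.3 25.3 26.2 56. ] [0.67 0.65] z 0.0313
```

View pics/m4.png

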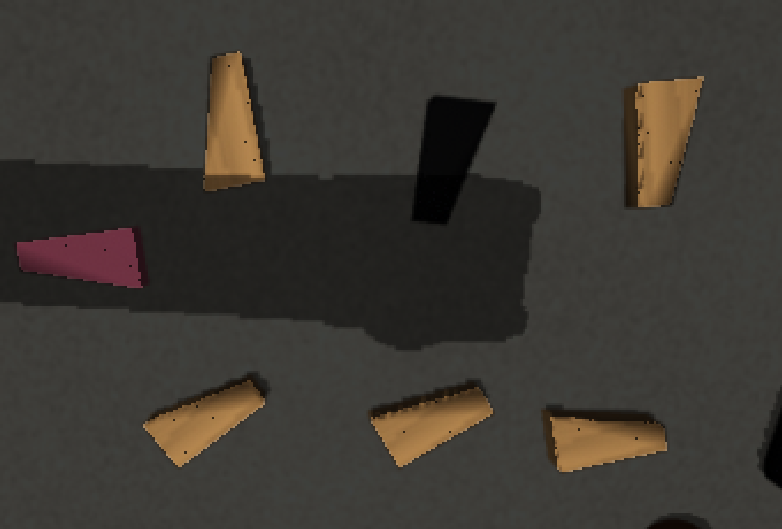

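```bash
python3 - <<'E'
from fit import *
z=np.load("w4.npz");o=dict(ee_pos=z["pos"],eef_rot=z["rot"]);p=z["p"];P=cloud("wrist",z["d"],o)
hsv=cv2.cvtColor(p,cv2.COLOR_RGB2HSV); print(hsv[290,325],hsv[309,325],hsv[330,250])
m=((hsv[:,:,1]>110)&(hsv[:,:,2]<110)).astype(np.uint8); m[:262]=0;m[395:]=0;m[:,:285]=0;m[:,365:]=0
c=max(cv2.findContours(m,0,2)[0],key=cv2.contourArea).reshape(-1,2)
print(cv2.boundingRect(c))
W=cast("wrist",c,.010,o); r=cv2.minAreaRect(W[:,:2].astype(np.float32)); print("rect@.010",r)
cor=cv2.approxPolyN(cv2.convexHull(c),4).reshape(-1,2); print(cor, cast("wrist",cor,.01,o).round(4))
q=P[m>0]; print(np.nanpercentile(q[:,2],[2,10,25,50,75,90,98]).round(4))
E
python3 - <<'E'
import numpy as np
from h import *
z=np.load("top.npz");p=z["p"];hsv=cv2.cvtColor(p,cv2.COLOR_RGB2HSV)
m=((hsv[:,:,1]>110)&(hsv[:,:,2]<110)).astype(np.uint8); m[:250]=0;m[320:]=0;m[:,:415]=0;m[:,550:]=0
c=max(cv2.findContours(m,0,2)[0],key=cv2.contourArea).reshape(-1,2)
W=cast("top",c,.010); print("top",cv2.minAreaRect(W[:,:2].astype(np.float32)))
E
```

```text
[ 10 182  70] [ 10 182  21] [ 23  22 184]
(293, 268, 61, 122)
rect@.010 ((0.5171183943748474, -0.29266953468322754), (0.091489776968956, 0.22506467998027802), 2.249572277069092)
[[353 388]
 [300 390]
 [292 270]
 [353 268]] [[ 0.5673 -0.4034  0.01  ]
 [ 0.4762 -0.4077  0.01  ]
 [ 0.4668 -0.1827  0.01  ]
 [ 0.5581 -0.1793  0.01  ]]
[0.0029 0.0037 0.0043 0.0053 0.0099 0.011  0.0118]
top ((0.5188870429992676, -0.2949751019477844), (0.0902281180024147, 0.2231432944536209), 2.4809863567352295)
```

```bash
cat > look.py <<'E'
import sys
from fit import *
# look.py name x y grasp_head_offset : refit wedge nearest (x,y); grasp psi chosen nearest current psi
name,x,y=sys.argv[1],float(sys.argv[2]),float(sys.argv[3])
p,d,o=shot("wrist",name);P=cloud("wrist",d,o);hsv=cv2.cvtColor(p,cv2.COLOR_RGB2HSV)
Z=P[:,:,2]; zlo=float(sys.argv[4]) if len(sys.argv)>4 else .022
m=((Z>zlo)&(Z<zlo+.018)&(hsv[:,:,1]>90)&(hsv[:,:,2]>60)&((hsv[:,:,0]>11)&(hsv[:,:,0]<24))).astype(np.uint8)
n,l,s,c=cv2.connectedComponentsWithStats(m)
for i in range(1,n):
    if s[i,4]<300: continue
    pts=P[l==i]
    if np.hypot(*(pts[:,:2].mean(0)-[x,y]))>.05: continue
    mid,a,hd,L,q,cc=top_pose(pts[:,:2])
    wy=np.array([-np.sin(np.radians(a)),np.cos(np.radians(a))])
    g=mid-.004*wy; k=psi(o); ps=a+90
    while ps-k>90: ps-=180
    while ps-k<-90: ps+=180
    M=R.from_quat(o["eef_rot"]).as_matrix(); dl=M.T@(np.array([g[0],g[1],.003])-o["ee_pos"])
    print("px",c[i].round(0),"mid",mid.round(4),"head",round(a,1),"hand",hd,"L",L*1000,"z",np.median(pts[:,2]).round(4))
    print("   grasp xy",g.round(4),"psi",round(ps,1),"| travel mm",(dl*1000).round(1),"rotz",round(k-ps,1))
E
python3 -m inch '[{"travel":[-0.02,-0.028,0.03],"rotation":[0,0,0]},{"travel":[-0.02,-0.028,0.03],"rotation":[0,0,0]},{"travel":[0,0,0.03],"rotation":[0,0,-9.1]},{"travel":[0,0,0.03],"rotation":[0,0,-9.1]},{"travel":[0,0,0.03],"rotation":[0,0,-9.1]},{"travel":[0,0,0.03],"rotation":[0,0,-9.1]},{"travel":[0,0,0],"rotation":[0,0,0]},{"travel":[0,0,0],"rotation":[0,0,0]}]'
python3 look.py w5 0.44 -0.088; python3 go.py
```

```text
time: 11.2
ee_pos: [0.4436, -0.0909, 0.1809]
eef_rot: [0.452, 0.892, 0.0, 0.001]
force: [0.1, -0.4, 0.0]
gripper_width: 1.0
px [304. 214.] mid [ 0.4391 -0.0895] head 38.6 hand 1 L [16.6 67.4 35.7 64.5] z 0.0306
   grasp xy [ 0.4416 -0.0926] psi 128.6 | travel mm [  0.   -2.7 177.9] rotz -2.3
t 11.25 tcp [ 0.4439 -0.0911  0.1812] psi 126.27 tilt [ 0.002  -0.0008] F [ 0.3 -0.   0.2] w 1.001 q7 0.83
```

View pics/w5.png

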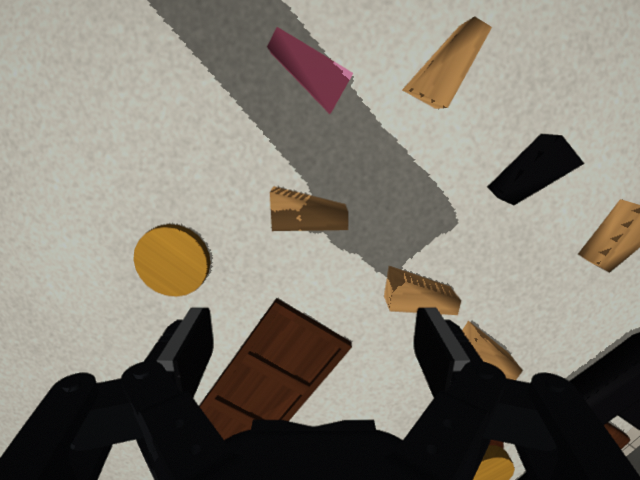

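```bash
python3 -m inch '[{"travel":[0,-0.0027,0.04],"rotation":[0,0,-1.5]},{"travel":[0,0,0.04],"rotation":[0,0,0]},{"travel":[0,0,0.04],"rotation":[0,0,0]},{"travel":[0,0,0.04],"rotation":[0,0,0]},{"travel":[0,0,0.018],"rotation":[0,0,0]},{"travel":[0,0,0],"rotation":[0,0,0]},{"travel":[0,0,0],"rotation":[0,0,0]}]'
python3 go.py 0.4416 -0.0926 0.003
python3 -m inch '[{"travel":[0,0,0],"rotation":[0,0,0]},{"travel":[0,0,0],"rotation":[0,0,0]},{"travel":[0,0,0],"rotation":[0,0,0]},{"travel":[0,0,0],"rotation":[0,0,0]}]' -1 50
python3 go.py 0.4416 -0.0926 0.003
```

```text
time: 12.12
ee_pos: [0.4422, -0.093, 0.0032]
eef_rot: [0.44, 0.898, 0.0, 0.001]
force: [0.9, -0.1, 0.1]
gripper_width: 0.997
t 12.12 tcp [ 0.4422 -0.093   0.0032] psi 127.81 tilt [ 0.0024 -0.001 ] F [ 0.9 -0.1  0.1] w 0.997 q7 0.62
travel mm [ 0.7 -0.2  0.2]
time: 12.62
ee_pos: [0.442, -0.0931, 0.0033]
eef_rot: [0.44, 0.898, -0.0, 0.001]
force: [-0.6, 0.4, 6.3]
gripper_width: 0.76
t 12.62 tcp [ 0.442  -0.0931  0.0033] psi 127.83 tilt [ 0.0023 -0.0017] F [-0.6  0.4  6.3] w 0.76 q7 0.62
travel mm [ 0.7 -0.   0.3]
```

```bash
python3 -m inch '[{"travel":[0,0,-0.04],"rotation":[0,0,0]},{"travel":[0,0,-0.04],"rotation":[0,0,0]},{"travel":[0,0,-0.04],"rotation":[0,0,0]},{"travel":[0,0,0],"rotation":[0,0,0]}]'
python3 go.py 0.5208 -0.3846 0.12 92.3
```

```text
time: 13.12
ee_pos: [0.4434, -0.0933, 0.1254]
eef_rot: [0.44, 0.898, -0.001, 0.004]
force: [0.3, 0.1, 0.4]
gripper_width: 0.761
t 13.12 tcp [ 0.4434 -0.0933  0.1254] psi 127.83 tilt [ 0.0066 -0.0045] F [0.3 0.1 0.4] w 0.761 q7 0.81
travel mm [-277.5 -117.5    7.2]
rotz deg 35.53
```

```bash
python3 -m inch '[{"travel":[-0.0463,-0.0196,0],"rotation":[0,0,0]},{"travel":[-0.0463,-0.0196,0],"rotation":[0,0,0]},{"travel":[-0.0463,-0.0196,0],"rotation":[0,0,0]},{"travel":[-0.0463,-0.0196,0],"rotation":[0,0,0]},{"travel":[-0.0463,-0.0196,0],"rotation":[0,0,0]},{"travel":[-0.0463,-0.0196,0],"rotation":[0,0,0]},{"travel":[0,0,0],"rotation":[0,0,8.9]},{"travel":[0,0,0],"rotation":[0,0,8.9]},{"travel":[0,0,0],"rotation":[0,0,8.9]},{"travel":[0,0,0],"rotation":[0,0,8.8]},{"travel":[0,0,0],"rotation":[0,0,0]},{"travel":[0,0,0],"rotation":[0,0,0]}]'
python3 go.py 0.5208 -0.3846 0.06 92.3
python3 -c "
from h import *
p,d,o=shot('wrist','w6')"
```

```text
time: 14.62
ee_pos: [0.5182, -0.3837, 0.1212]
eef_rot: [0.691, 0.722, -0.0, -0.0]
force: [0.8, 0.5, -1.1]
gripper_width: 0.76
t 14.62 tcp [ 0.5182 -0.3837  0.1212] psi 92.51 tilt [-0.0007  0.0004] F [ 0.8  0.5 -1.1] w 0.76 q7 0.48
travel mm [-1.   2.7 61.2]
rotz deg 0.21
```

View pics/w6.png

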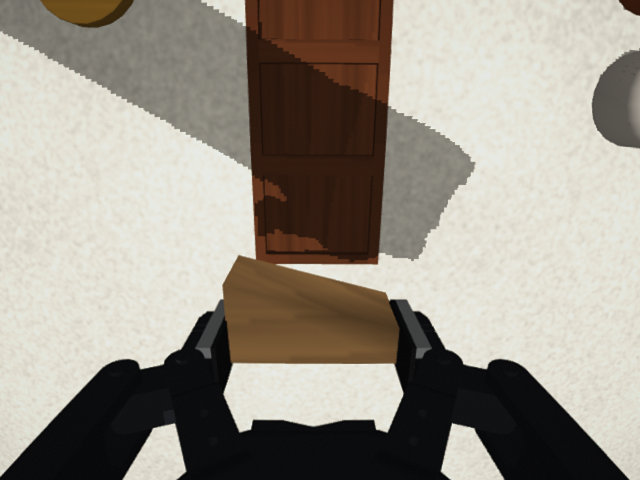

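Run:
```python
from h import *
o=observe();p,d=camera("wrist");hsv=cv2.cvtColor(p,cv2.COLOR_RGB2HSV)
m=((hsv[:,:,1]>130)&((hsv[:,:,0]<12)));
L=[];Rr=[];B=[]
for v in range(5,245,4):
    c=np.where(m[v,200:450])[0]+200
    L.append((c.min()-.5,v));Rr.append((c.max()+.5,v))
for u in range(270,372,4):
    c=np.where(m[200:290,u])[0]+200; 
    if u<275 or u>245: B.append((u,c.max()+.5))
def line(px):
    W=cast("wrist",px,.010,o)[:,:2]
    vx,vy,x,y=cv2.fitLine(W.astype(np.float32),cv2.DIST_HUBER,0,1e-4,1e-4).ravel(); r=(W-[x,y])@[-vy,vx]; return np.array([x,y]),np.array([vx,vy]),np.abs(r).max()
for n,X in (("L",L),("R",Rr),("B",B)):
    c,v,r=line(X); 
    print(n,c.round(4),"ang",np.degrees(np.arctan2(v[1],v[0])).round(2),r.round(4))
    if n=="L":l=c,v
    if n=="R":rr=c,v
    if n=="B":b=c
ey=l[1]*np.sign(l[1][1])+rr[1]*np.sign(rr[1][1]);ey/=np.linalg.norm(ey);ex=np.array([ey[1],-ey[0]])
xl,xr=l[0]@ex,rr[0]@ex;print("width",xr-xl)
# B may be hidden by held wedge -> check row
print(B[::4])
cen=ex*(xl+xr)/2+ey*(b@ey+.112);print("centre",cen,"ang",np.degrees(np.arctan2(ex[1],ex[0])))
```

```text
L [ 0.4715 -0.3068] ang -87.73 0.0005
R [ 0.5644 -0.301 ] ang -87.77 0.0004
B [ 0.5251 -0.4053] ang 2.47 0.0009
width 0.09308922
[(270, np.float64(262.5)), (286, np.float64(262.5)), (302, np.float64(262.5)), (318, np.float64(262.5)), (334, np.float64(262.5)), (350, np.float64(262.5)), (366, np.float64(263.5))]
centre [ 0.5175413  -0.29355177] ang 2.2519417
```

```bash
cat > held.py <<'E'
import sys
from fit import *
# held.py name well(-1,0,1) slot(+1 fwd y'=-14, -1 rev y'=+14, 0 alone)  -> fit held wedge, travel to put it on target
name,w,s=sys.argv[1],int(sys.argv[2]),int(sys.argv[3])
A=np.radians(2.27);ex=np.array([np.cos(A),np.sin(A)]);ey=np.array([-ex[1],ex[0]]);C=np.array([.5175,-.2936])
T=C+ey*(.074*w-.014*s)
p,d,o=shot("wrist",name);P=cloud("wrist",d,o);hsv=cv2.cvtColor(p,cv2.COLOR_RGB2HSV)
zt=o["ee_pos"][2]+.027
m=((np.abs(P[:,:,2]-zt)<.008)&(hsv[:,:,1]>90)&(hsv[:,:,0]>9)&(hsv[:,:,0]<24)).astype(np.uint8)
m=cv2.morphologyEx(m,cv2.MORPH_OPEN,np.ones((3,3)))
n,l,st,c=cv2.connectedComponentsWithStats(m); i=1+np.argmax(st[1:,4]); pts=P[l==i]
mid,a,hd,L,q,cc=top_pose(pts[:,:2])
head=2.27 if s>=0 else 182.27
print("px",c[i].round(0),st[i,4],"mid",mid.round(4),"head",round(a,1),"L",L*1000,"ztop",np.median(pts[:,2]).round(4),"zt",zt.round(4))
M=R.from_quat(o["eef_rot"]).as_matrix()
dh=(head-a+180)%360-180
# rotate about TCP by dh then translate
r=np.radians(dh);rm=np.array([[np.cos(r),-np.sin(r)],[np.sin(r),np.cos(r)]])
mid2=o["ee_pos"][:2]+rm@(mid-o["ee_pos"][:2])
dl=M.T@np.array([*(T-mid2),0.0075-o["ee_pos"][2]])
print("target mid",T.round(4),"travel mm (before turn)",(dl*1000).round(1),"rotz",round(-dh,1), "psi",round(psi(o),1))
wy=ey if s>=0 else -ey
print("nominal TCP",(T-.004*wy).round(4),"tcp",o["ee_pos"].round(4))
E
python3 held.py w7 -1 1
```

```text
px [303. 328.] 11353 mid [ 0.5184 -0.3795] head 2.2 L [68.5      35.7      65.8      17.699999] ztop 0.1487 zt 0.1485
target mid [ 0.521  -0.3815] travel mm (before turn) [ -2.2   2.5 114. ] rotz -0.1 psi 92.4
nominal TCP [ 0.5211 -0.3855] tcp [ 0.5182 -0.3839  0.1215]
```

Nominal and measured agree within a millimetre; lower and release.

```bash
python3 -m inch '[{"travel":[-0.002,0.0026,0.03],"rotation":[0,0,0]},{"travel":[0,0,0.03],"rotation":[0,0,0]},{"travel":[0,0,0.025],"rotation":[0,0,0]},{"travel":[0,0,0.015],"rotation":[0,0,0]},{"travel":[0,0,0.008],"rotation":[0,0,0]},{"travel":[0,0,0.005],"rotation":[0,0,0]},{"travel":[0,0,0],"rotation":[0,0,0]},{"travel":[0,0,0],"rotation":[0,0,0]}]'
python3 go.py 0.5211 -0.3855 0.0075 92.3
```

```text
time: 15.78
ee_pos: [0.5215, -0.3863, 0.0096]
eef_rot: [0.692, 0.722, -0.0, 0.001]
force: [1.5, -0.9, -0.2]
gripper_width: 0.763
t 15.78 tcp [ 0.5215 -0.3863  0.0096] psi 92.36 tilt [ 0.001 -0.001] F [ 1.5 -0.9 -0.2] w 0.763 q7 0.43
travel mm [ 0.8 -0.4  2.1]
rotz deg 0.06
```

```bash
python3 -m inch '[{"travel":[0,0,0.002],"rotation":[0,0,0]},{"travel":[0,0,0],"rotation":[0,0,0]}]'
python3 -m inch '[{"travel":[0,0,0],"rotation":[0,0,0]},{"travel":[0,0,0],"rotation":[0,0,0]},{"travel":[0,0,0],"rotation":[0,0,0]}]' 1
python3 -m inch '[{"travel":[0,0,-0.04],"rotation":[0,0,0]},{"travel":[0,0,-0.05],"rotation":[0,0,0]},{"travel":[0,0,-0.05],"rotation":[0,0,0]},{"travel":[0,0,-0.05],"rotation":[0,0,0]},{"travel":[0,0,0],"rotation":[0,0,0]},{"travel":[0,0,0],"rotation":[0,0,0]}]'
python3 look.py w8 0.521 -0.38; python3 go.py 0.4548 0.0769 0.22 10.6
```

```text
time: 16.02
ee_pos: [0.5216, -0.3863, 0.0075]
eef_rot: [0.692, 0.721, 0.0, 0.001]
force: [0.2, -0.2, 1.8]
gripper_width: 0.757
time: 16.4
ee_pos: [0.521, -0.3858, 0.0067]
eef_rot: [0.692, 0.722, -0.0, -0.0]
force: [0.4, 0.4, -0.7]
gripper_width: 1.001
time: 17.15
ee_pos: [0.5206, -0.3858, 0.1962]
eef_rot: [0.692, 0.721, -0.0, -0.0]
force: [-0.5, 0.0, -0.4]
gripper_width: 1.0
px [308. 211.] mid [ 0.5214 -0.3811] head 2.7 hand 1 L [66.200005 35.       66.299995 16.8     ] z 0.0346
   grasp xy [ 0.5216 -0.3851] psi 92.7 | travel mm [  0.6   1.2 193.2] rotz -0.4
t 17.2 tcp [ 0.5202 -0.3855  0.1953] psi 92.36 tilt [-0.0021  0.0013] F [-0.7  0.6 -1.1] w 0.995 q7 0.5
travel mm [464.7 -46.4 -24. ]
rotz deg 81.76
```

View pics/w8.png

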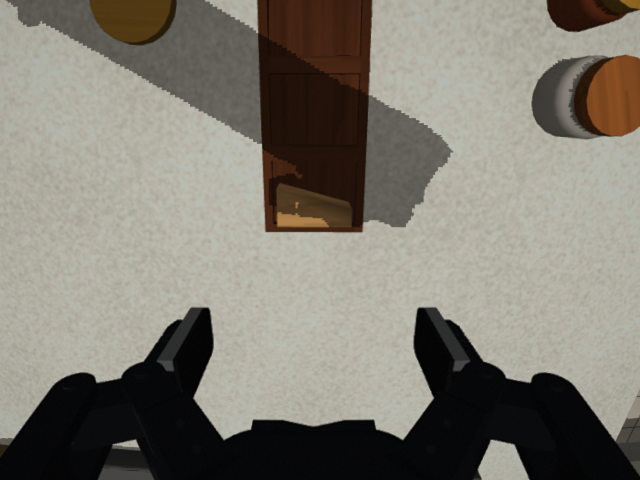

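```bash
python3 -m inch '[{"travel":[0.0581,-0.0051,-0.002],"rotation":[0,0,0]},{"travel":[0.0581,-0.0051,-0.002],"rotation":[0,0,0]},{"travel":[0.0581,-0.0051,0],"rotation":[0,0,0]},{"travel":[0.0581,-0.0051,0],"rotation":[0,0,0]},{"travel":[0.0581,-0.0051,0],"rotation":[0,0,0]},{"travel":[0.0581,-0.0051,0],"rotation":[0,0,0]},{"travel":[0.0581,-0.0051,0],"rotation":[0,0,0]},{"travel":[0.0581,-0.0051,0],"rotation":[0,0,0]},{"travel":[0,0,0],"rotation":[0,0,10.2]},{"travel":[0,0,0],"rotation":[0,0,10.2]},{"travel":[0,0,0],"rotation":[0,0,10.2]},{"travel":[0,0,0],"rotation":[0,0,10.2]}]'
python3 -m inch '[{"travel":[0,0,0],"rotation":[0,0,10.2]},{"travel":[0,0,0],"rotation":[0,0,10.2]},{"travel":[0,0,0],"rotation":[0,0,10.2]},{"travel":[0,0,0],"rotation":[0,0,10.2]},{"travel":[0,0,0],"rotation":[0,0,0]},{"travel":[0,0,0],"rotation":[0,0,0]}]'
python3 look.py w9 0.456 0.077; python3 go.py
```

```text
time: 18.7
ee_pos: [0.4601, 0.0766, 0.1992]
eef_rot: [0.902, 0.432, -0.001, -0.001]
force: [-0.5, -0.6, 0.3]
gripper_width: 1.001
time: 19.45
ee_pos: [0.4607, 0.0767, 0.2]
eef_rot: [0.995, 0.095, -0.001, -0.0]
force: [0.5, 1.0, -0.3]
gripper_width: 0.998
px [318. 218.] mid [0.4548 0.088 ] head -79.7 hand -1 L [59.6      34.4      33.9      87.200005] z 0.0306
   grasp xy [0.4509 0.0872] psi 10.3 | travel mm [ -7.3 -12.1 197.1] rotz 0.6
t 19.5 tcp [0.4608 0.0767 0.2003] psi 10.89 tilt [-0.001   0.0001] F [ 0.6 -0.1 -0.1] w 0.999 q7 -1.56
```

View pics/w9.png

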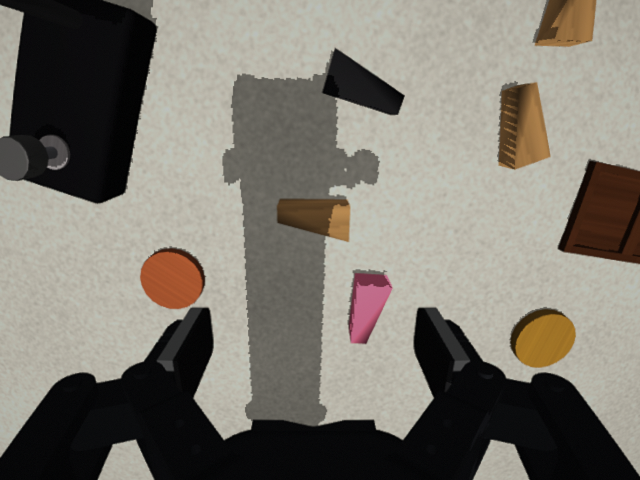

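```bash
sed -i 's/hsv\[:,:,1\]>90)&(hsv\[:,:,2\]>60)&((hsv\[:,:,0\]>11)/hsv[:,:,1]>80)\&((hsv[:,:,0]>8)/; s/^n,l,s,c=/m=cv2.morphologyEx(m,cv2.MORPH_CLOSE,np.ones((3,3)))\&(np.abs(Z-zlo-.009)<.009).astype(np.uint8)\nn,l,s,c=/' look.py; python3 look.py w10 0.456 0.077
```

```text
px [317. 218.] mid [0.4569 0.077 ] head 100.5 hand 1 L [16.4      68.       34.600002 65.200005] z 0.0307
   grasp xy [0.4608 0.0777] psi 10.5 | travel mm [  0.4  -0.9 197.3] rotz 0.4
```

```bash
python3 -m inch '[{"travel":[0.0004,-0.0009,0.045],"rotation":[0,0,0.4]},{"travel":[0,0,0.045],"rotation":[0,0,0]},{"travel":[0,0,0.045],"rotation":[0,0,0]},{"travel":[0,0,0.04],"rotation":[0,0,0]},{"travel":[0,0,0.0223],"rotation":[0,0,0]},{"travel":[0,0,0],"rotation":[0,0,0]},{"travel":[0,0,0],"rotation":[0,0,0]}]'
python3 go.py 0.4608 0.0777 0.003
python3 -m inch '[{"travel":[0,0,0],"rotation":[0,0,0]},{"travel":[0,0,0],"rotation":[0,0,0]},{"travel":[0,0,0],"rotation":[0,0,0]},{"travel":[0,0,0],"rotation":[0,0,0]}]' -1 50
python3 -m inch '[{"travel":[0,0,-0.05],"rotation":[0,0,0]},{"travel":[0,0,-0.05],"rotation":[0,0,0]},{"travel":[0,0,-0.05],"rotation":[0,0,0]},{"travel":[0,0,0],"rotation":[0,0,-10.2]},{"travel":[0,0,0],"rotation":[0,0,-10.2]},{"travel":[0,0,0],"rotation":[0,0,-10.2]},{"travel":[0,0,0],"rotation":[0,0,-10.2]},{"travel":[0,0,0],"rotation":[0,0,-10.2]},{"travel":[0,0,0],"rotation":[0,0,-10.2]},{"travel":[0,0,0],"rotation":[0,0,-10.2]},{"travel":[0,0,0],"rotation":[0,0,-10.2]},{"travel":[0,0,0],"rotation":[0,0,0]}]'
python3 go.py 0.5197 -0.3495 0.14 92.3
```

```text
time: 20.42
ee_pos: [0.4622, 0.078, 0.0044]
eef_rot: [0.996, 0.091, 0.001, -0.0]
force: [-0.2, 0.2, 0.2]
gripper_width: 0.998
t 20.43 tcp [0.4622 0.078  0.0044] psi 10.39 tilt [0.0013 0.0001] F [-0.2  0.2  0.2] w 0.998 q7 -1.87
travel mm [-1.4  0.1  1.4]
time: 20.92
ee_pos: [0.4628, 0.0778, 0.005]
eef_rot: [0.996, 0.09, 0.001, 0.0]
force: [0.3, -0.5, 4.2]
gripper_width: 0.762
time: 22.42
ee_pos: [0.4615, 0.0778, 0.154]
eef_rot: [0.696, 0.718, 0.0, 0.001]
force: [0.1, 0.0, -0.7]
gripper_width: 0.754
t 22.43 tcp [0.4615 0.0778 0.154 ] psi 91.86 tilt [ 0.001  -0.0009] F [ 0.1  0.  -0.7] w 0.754 q7 -0.21
travel mm [-429.    44.3   14.4]
rotz deg -0.44
```

```bash
python3 -m inch '[{"travel":[-0.0536,0.0055,0.0018],"rotation":[0,0,0]},{"travel":[-0.0536,0.0055,0.0018],"rotation":[0,0,0]},{"travel":[-0.0536,0.0055,0.0018],"rotation":[0,0,0]},{"travel":[-0.0536,0.0055,0.0018],"rotation":[0,0,0]},{"travel":[-0.0536,0.0055,0.0018],"rotation":[0,0,0]},{"travel":[-0.0536,0.0055,0.0018],"rotation":[0,0,0]},{"travel":[-0.0536,0.0055,0.0018],"rotation":[0,0,0]},{"travel":[-0.0536,0.0055,0.0018],"rotation":[0,0,-0.4]},{"travel":[0,0,0],"rotation":[0,0,0]},{"travel":[0,0,0],"rotation":[0,0,0]}]'
python3 held.py w11 -1 -1
```

```text
time: 23.68
ee_pos: [0.5201, -0.3485, 0.1391]
eef_rot: [0.693, 0.721, 0.0, -0.0]
force: [0.2, 1.1, -1.0]
gripper_width: 0.757
px [321. 351.] 9979 mid [ 0.5204 -0.3529] head -177.8 L [65.8 18.  67.7 35.8] ztop 0.1646 zt 0.1661
target mid [ 0.5199 -0.3536] travel mm (before turn) [ -0.8  -0.6 131.6] rotz -0.0 psi 92.2
nominal TCP [ 0.5197 -0.3496] tcp [ 0.5201 -0.3485  0.1391]
```

View pics/w11.png

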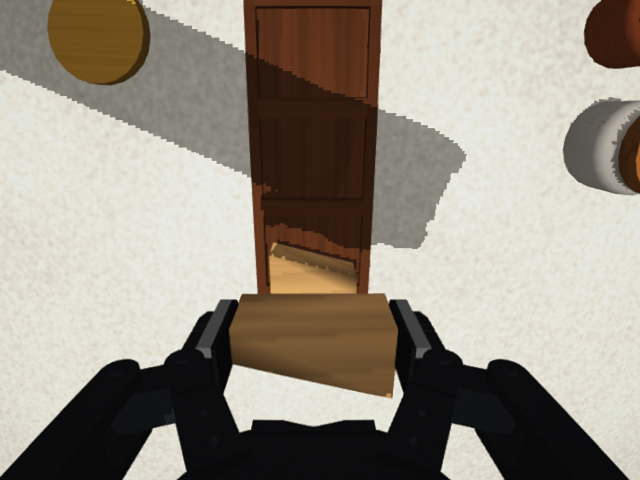

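```bash
python3 -m inch '[{"travel":[-0.0008,-0.0005,0.035],"rotation":[0,0,0]},{"travel":[0,0,0.035],"rotation":[0,0,0]},{"travel":[0,0,0.03],"rotation":[0,0,0]},{"travel":[0,0,0.015],"rotation":[0,0,0]},{"travel":[0,0,0.008],"rotation":[0,0,0]},{"travel":[0,0,0.005],"rotation":[0,0,0]},{"travel":[0,0,0.002],"rotation":[0,0,0]},{"travel":[0,0,0],"rotation":[0,0,0]}]'
python3 go.py 0.5197 -0.3496 0.009
```

```text
time: 24.72
ee_pos: [0.5199, -0.3504, 0.0097]
eef_rot: [0.692, 0.721, -0.0, 0.0]
force: [0.8, 0.5, -0.3]
gripper_width: 0.757
t 24.73 tcp [ 0.5199 -0.3504  0.0097] psi 92.34 tilt [ 0.0007 -0.0007] F [ 0.8  0.5 -0.3] w 0.757 q7 0.31
travel mm [ 0.8 -0.1  0.7]
```

```bash
python3 -m inch '[{"travel":[0.0005,0,0.001],"rotation":[0,0,0]},{"travel":[0,0,0],"rotation":[0,0,0]}]'
python3 -m inch '[{"travel":[0,0,0],"rotation":[0,0,0]},{"travel":[0,0,0],"rotation":[0,0,0]},{"travel":[0,0,0],"rotation":[0,0,0]}]' 1
python3 -m inch '[{"travel":[0,0,-0.04],"rotation":[0,0,0]},{"travel":[0,0,-0.05],"rotation":[0,0,0]},{"travel":[0,0,-0.05],"rotation":[0,0,0]},{"travel":[0,0,-0.05],"rotation":[0,0,0]},{"travel":[0,0,0],"rotation":[0,0,0]},{"travel":[0,0,0],"rotation":[0,0,0]}]'
python3 look.py w12 0.521 -0.37; python3 go.py 0.5771 -0.0934 0.2 121.6
```

```text
time: 24.98
ee_pos: [0.5199, -0.3502, 0.0091]
eef_rot: [0.693, 0.721, -0.0, 0.001]
force: [-1.9, -0.8, 3.4]
gripper_width: 0.761
time: 25.35
ee_pos: [0.5194, -0.3494, 0.0079]
eef_rot: [0.692, 0.722, 0.0, -0.0]
force: [-0.6, 0.2, 0.4]
gripper_width: 1.001
time: 26.1
ee_pos: [0.5191, -0.3494, 0.1975]
eef_rot: [0.692, 0.722, -0.0, -0.0]
force: [0.7, 0.4, -0.6]
gripper_width: 0.999
px [315. 236.] mid [ 0.5217 -0.383 ] head 2.9 hand 1 L [66.200005 53.6      65.700005 52.9     ] z 0.0345
   grasp xy [ 0.5219 -0.387 ] psi 92.9 | travel mm [-37.7   1.4 194.5] rotz -0.6
t 26.15 tcp [ 0.5187 -0.3493  0.1966] psi 92.35 tilt [-0.002   0.0011] F [-0.5  0.8 -0.4] w 1.001 q7 0.41
travel mm [253.3  68.9  -3.2]
rotz deg -29.25
```

View pics/w12.png

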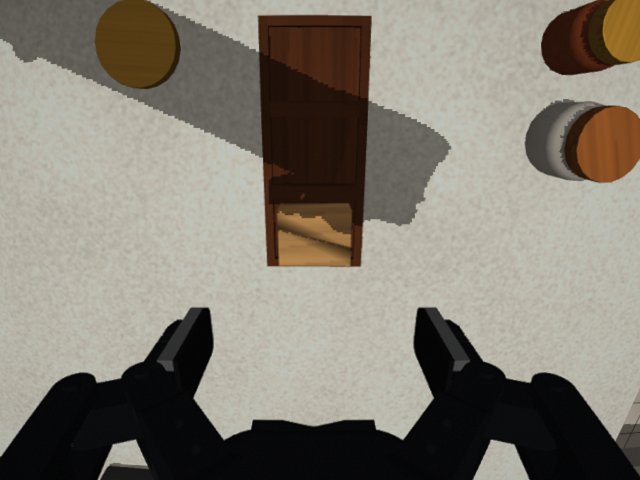

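```bash
python3 -m inch '[{"travel":[0.0507,0.0138,0],"rotation":[0,0,0]},{"travel":[0.0507,0.0138,0],"rotation":[0,0,0]},{"travel":[0.0507,0.0138,0],"rotation":[0,0,0]},{"travel":[0.0507,0.0138,0],"rotation":[0,0,0]},{"travel":[0.0507,0.0138,0],"rotation":[0,0,0]},{"travel":[0,0,0],"rotation":[0,0,-10]},{"travel":[0,0,0],"rotation":[0,0,-10]},{"travel":[0,0,0],"rotation":[0,0,-9.3]},{"travel":[0,0,0],"rotation":[0,0,0]},{"travel":[0,0,0],"rotation":[0,0,0]}]'
python3 look.py w13 0.575 -0.09;python3 go.py
```

```text
time: 27.4
ee_pos: [0.5775, -0.0935, 0.1971]
eef_rot: [0.489, 0.872, -0.0, -0.001]
force: [-0.3, -1.1, 0.7]
gripper_width: 1.003
px [308. 210.] mid [ 0.5748 -0.0902] head 31.7 hand 1 L [67.5      34.600002 65.3      16.6     ] z 0.0306
   grasp xy [ 0.5769 -0.0936] psi 121.7 | travel mm [-1.000e-01 -3.000e-01  1.941e+02] rotz -0.2
t 27.45 tcp [ 0.5777 -0.0935  0.1974] psi 121.53 tilt [-0.0011  0.0003] F [0.1 0.2 0.8] w 0.997 q7 0.46
```

View pics/w13.png

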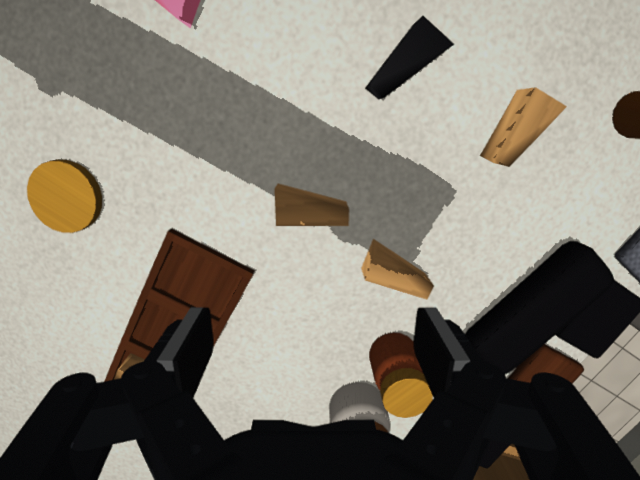

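```bash
python3 -m inch '[{"travel":[0,-0.0004,0.045],"rotation":[0,0,0]},{"travel":[0,0,0.045],"rotation":[0,0,0]},{"travel":[0,0,0.045],"rotation":[0,0,0]},{"travel":[0,0,0.04],"rotation":[0,0,0]},{"travel":[0,0,0.0185],"rotation":[0,0,0]},{"travel":[0,0,0],"rotation":[0,0,0]},{"travel":[0,0,0],"rotation":[0,0,0]}]'
python3 go.py 0.5769 -0.0936 0.003
python3 -m inch '[{"travel":[0,0,0],"rotation":[0,0,0]},{"travel":[0,0,0],"rotation":[0,0,0]},{"travel":[0,0,0],"rotation":[0,0,0]},{"travel":[0,0,0],"rotation":[0,0,0]}]' -1 50
python3 -m inch '[{"travel":[0,0,-0.05],"rotation":[0,0,0]},{"travel":[0,0,-0.05],"rotation":[0,0,0]},{"travel":[0,0,-0.03],"rotation":[0,0,0]},{"travel":[0,0,0],"rotation":[0,0,10]},{"travel":[0,0,0],"rotation":[0,0,10]},{"travel":[0,0,0],"rotation":[0,0,9.3]},{"travel":[0,0,0],"rotation":[0,0,0]}]'
python3 go.py 0.5183 -0.3116 0.13 92.3
```

```text
time: 28.32
ee_pos: [0.5791, -0.0937, 0.0062]
eef_rot: [0.488, 0.873, 0.0, 0.001]
force: [-0.2, -0.5, 0.7]
gripper_width: 1.002
t 28.32 tcp [ 0.5791 -0.0937  0.0062] psi 121.64 tilt [ 0.0026 -0.0006] F [-0.2 -0.5  0.7] w 1.002 q7 0.32
travel mm [ 1.2 -1.8  3.2]
time: 28.82
ee_pos: [0.5792, -0.094, 0.0065]
eef_rot: [0.488, 0.873, 0.0, 0.002]
force: [-0.4, -0.3, 6.4]
gripper_width: 0.756
time: 29.7
ee_pos: [0.5778, -0.0937, 0.1352]
eef_rot: [0.692, 0.722, -0.0, 0.001]
force: [0.2, -0.1, -0.5]
gripper_width: 0.757
t 29.7 tcp [ 0.5778 -0.0937  0.1352] psi 92.46 tilt [ 0.0007 -0.0009] F [ 0.2 -0.1 -0.5] w 0.757 q7 -0.05
travel mm [-215.2  -68.8    5.4]
rotz deg 0.16
```

```bash
python3 -m inch '[{"travel":[-0.0538,-0.0172,0.001],"rotation":[0,0,0]},{"travel":[-0.0538,-0.0172,0.001],"rotation":[0,0,0]},{"travel":[-0.0538,-0.0172,0.001],"rotation":[0,0,0]},{"travel":[-0.0538,-0.0172,0.001],"rotation":[0,0,0]},{"travel":[0,0,0],"rotation":[0,0,0]},{"travel":[0,0,0],"rotation":[0,0,0]},{"travel":[0,0,0],"rotation":[0,0,0]}]'
python3 held.py w14 0 1
```

```text
time: 30.58
ee_pos: [0.5187, -0.3095, 0.1309]
eef_rot: [0.691, 0.723, 0.0, 0.0]
force: [0.8, -0.4, -0.2]
gripper_width: 0.757
px [302. 325.] 10266 mid [ 0.5188 -0.3049] head 2.4 L [70.4 36.1 65.3 17.6] ztop 0.155 zt 0.1579
target mid [ 0.5181 -0.3076] travel mm (before turn) [ -2.7  -1.  123.4] rotz 0.1 psi 92.6
nominal TCP [ 0.5182 -0.3116] tcp [ 0.5187 -0.3095  0.1309]
```

View pics/w14.png

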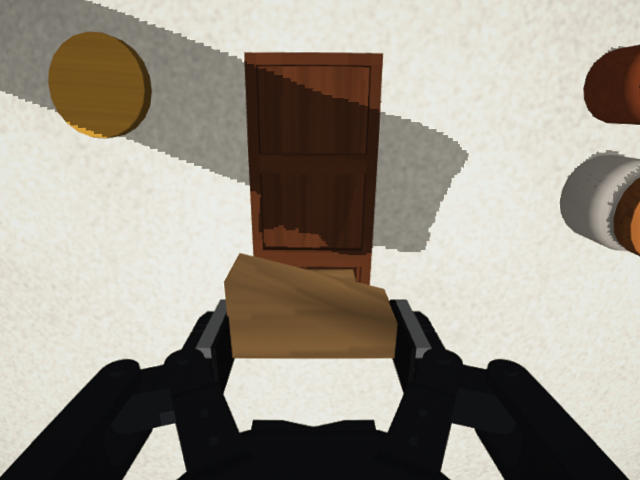

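```bash
python3 -m inch '[{"travel":[-0.0025,-0.0008,0.03],"rotation":[0,0,0]},{"travel":[0,0,0.03],"rotation":[0,0,0]},{"travel":[0,0,0.03],"rotation":[0,0,0]},{"travel":[0,0,0.015],"rotation":[0,0,0]},{"travel":[0,0,0.008],"rotation":[0,0,0]},{"travel":[0,0,0.005],"rotation":[0,0,0]},{"travel":[0,0,0.002],"rotation":[0,0,0]},{"travel":[0,0,0],"rotation":[0,0,0]},{"travel":[0,0,0],"rotation":[0,0,0]}]'
python3 go.py 0.5182 -0.3116 0.0105
```

```text
time: 31.75
ee_pos: [0.5174, -0.3143, 0.0111]
eef_rot: [0.692, 0.721, 0.0, 0.0]
force: [-0.1, 0.1, -0.8]
gripper_width: 0.756
t 31.75 tcp [ 0.5174 -0.3143  0.0111] psi 92.35 tilt [ 0.0007 -0.0006] F [-0.1  0.1 -0.8] w 0.756 q7 0.27
travel mm [2.7 0.9 0.6]
```

```bash
python3 -m inch '[{"travel":[0.002,0.001,0],"rotation":[0,0,0]},{"travel":[0,0,0.0012],"rotation":[0,0,0]},{"travel":[0,0,0],"rotation":[0,0,0]}]'
python3 -m inch '[{"travel":[0,0,0],"rotation":[0,0,0]},{"travel":[0,0,0],"rotation":[0,0,0]},{"travel":[0,0,0],"rotation":[0,0,0]}]' 1
python3 -m inch '[{"travel":[0,0,-0.04],"rotation":[0,0,0]},{"travel":[0,0,-0.05],"rotation":[0,0,0]},{"travel":[0,0,-0.05],"rotation":[0,0,0]},{"travel":[0,0,-0.05],"rotation":[0,0,0]},{"travel":[0,0,0],"rotation":[0,0,0]},{"travel":[0,0,0],"rotation":[0,0,0]}]'
python3 look.py w15 0.518 -0.307; python3 go.py 0.688 0.0677 0.2 186.6
```

```text
time: 32.12
ee_pos: [0.5185, -0.3118, 0.0105]
eef_rot: [0.692, 0.722, -0.0, 0.0]
force: [-2.8, 1.5, 7.5]
gripper_width: 0.76
time: 32.5
ee_pos: [0.5179, -0.312, 0.0092]
eef_rot: [0.692, 0.721, -0.0, -0.0]
force: [-0.4, 0.2, 0.7]
gripper_width: 1.0
time: 33.25
ee_pos: [0.5176, -0.312, 0.1988]
eef_rot: [0.692, 0.721, -0.0, -0.0]
force: [-0.1, -0.7, -0.0]
gripper_width: 1.005
px [310. 209.] mid [ 0.5186 -0.3062] head 2.2 hand 1 L [68.899994 34.3      65.399994 16.4     ] z 0.0346
   grasp xy [ 0.5188 -0.3102] psi 92.2 | travel mm [  1.7   1.4 195.8] rotz 0.1
t 33.3 tcp [ 0.5171 -0.3118  0.198 ] psi 92.35 tilt [-0.0021  0.001 ] F [-0.1  0.8 -0.6] w 0.998 q7 0.37
travel mm [372.1 186.3  -2. ]
rotz deg -94.25
```

View pics/w15.png

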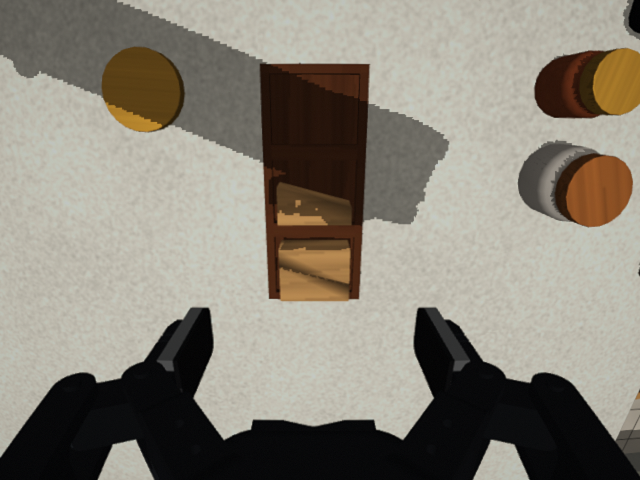

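```bash
python3 -m inch '[{"travel":[0.0532,0.0266,0],"rotation":[0,0,0]},{"travel":[0.0532,0.0266,0],"rotation":[0,0,0]},{"travel":[0.0532,0.0266,0],"rotation":[0,0,0]},{"travel":[0.0532,0.0266,0],"rotation":[0,0,0]},{"travel":[0.0532,0.0266,0],"rotation":[0,0,0]},{"travel":[0.0532,0.0266,0],"rotation":[0,0,0]},{"travel":[0.0532,0.0266,0],"rotation":[0,0,0]},{"travel":[0,0,0],"rotation":[0,0,-10.4]},{"travel":[0,0,0],"rotation":[0,0,-10.4]},{"travel":[0,0,0],"rotation":[0,0,-10.4]},{"travel":[0,0,0],"rotation":[0,0,-10.4]},{"travel":[0,0,0],"rotation":[0,0,-10.4]}]'
python3 -m inch '[{"travel":[0,0,0],"rotation":[0,0,-10.4]},{"travel":[0,0,0],"rotation":[0,0,-10.4]},{"travel":[0,0,0],"rotation":[0,0,-10.4]},{"travel":[0,0,0],"rotation":[0,0,-10.4]},{"travel":[0,0,0],"rotation":[0,0,0]},{"travel":[0,0,0],"rotation":[0,0,0]}]'
python3 look.py w16 0.692 0.068;python3 go.py
```

```text
time: 34.8
ee_pos: [0.6879, 0.0676, 0.197]
eef_rot: [0.303, 0.953, -0.001, -0.002]
force: [-0.0, -0.3, 0.7]
gripper_width: 1.001
time: 35.55
ee_pos: [0.6883, 0.0677, 0.1982]
eef_rot: [-0.051, 0.999, 0.0, -0.001]
force: [0.7, 0.6, -0.2]
gripper_width: 0.996
px [315. 219.] mid [0.6925 0.0678] head -83.5 hand 1 L [66.1      16.699999 66.9      34.4     ] z 0.0306
   grasp xy [0.6885 0.0674] psi -173.5 | travel mm [ -0.5  -0.4 195.2] rotz -0.7
t 35.6 tcp [0.6885 0.0677 0.1986] psi -174.17 tilt [-0.0011 -0.0002] F [ 0.1  0.1 -0.8] w 1.0 q7 1.16
```

View pics/w16.png

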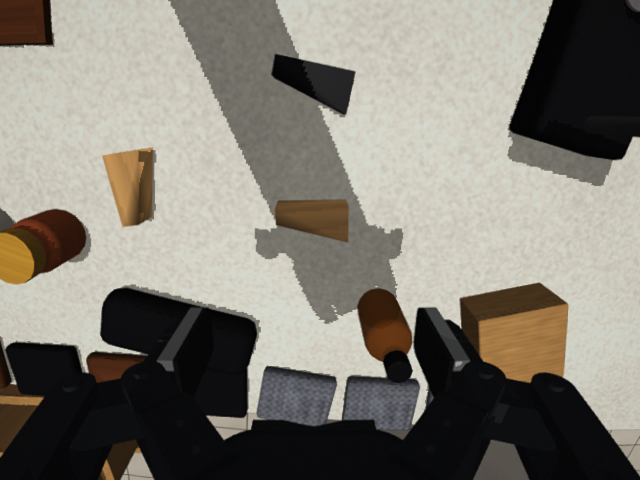

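```bash
python3 -m inch '[{"travel":[-0.0005,-0.0004,0.045],"rotation":[0,0,-0.7]},{"travel":[0,0,0.045],"rotation":[0,0,0]},{"travel":[0,0,0.045],"rotation":[0,0,0]},{"travel":[0,0,0.04],"rotation":[0,0,0]},{"travel":[0,0,0.0203],"rotation":[0,0,0]},{"travel":[0,0,0],"rotation":[0,0,0]},{"travel":[0,0,0],"rotation":[0,0,0]}]'
python3 go.py 0.6885 0.0674 0.003
python3 -m inch '[{"travel":[0,0,0],"rotation":[0,0,0]},{"travel":[0,0,0],"rotation":[0,0,0]},{"travel":[0,0,0],"rotation":[0,0,0]},{"travel":[0,0,0],"rotation":[0,0,0]}]' -1 50
python3 go.py
python3 -m inch '[{"travel":[0,0,-0.05],"rotation":[0,0,0]},{"travel":[0,0,-0.05],"rotation":[0,0,0]},{"travel":[0,0,-0.05],"rotation":[0,0,0]},{"travel":[0,0,0],"rotation":[0,0,10.4]},{"travel":[0,0,0],"rotation":[0,0,10.4]},{"travel":[0,0,0],"rotation":[0,0,10.4]},{"travel":[0,0,0],"rotation":[0,0,10.4]},{"travel":[0,0,0],"rotation":[0,0,10.4]},{"travel":[0,0,0],"rotation":[0,0,10.4]},{"travel":[0,0,0],"rotation":[0,0,10.4]},{"travel":[0,0,0],"rotation":[0,0,10.4]},{"travel":[0,0,0],"rotation":[0,0,10.4]}]'
python3 go.py 0.5168 -0.2756 0.145 92.3
```

```text
time: 36.48
ee_pos: [0.6905, 0.0679, 0.0061]
eef_rot: [-0.058, 0.998, 0.0, 0.001]
force: [0.6, 0.4, 0.3]
gripper_width: 1.003
t 36.48 tcp [0.6905 0.0679 0.0061] psi -173.36 tilt [0.0026 0.0005] F [0.6 0.4 0.3] w 1.003 q7 1.09
travel mm [ 2.1 -0.3  3.1]
time: 36.98
ee_pos: [0.6907, 0.0677, 0.0063]
eef_rot: [-0.058, 0.998, -0.0, 0.002]
force: [-1.5, 0.3, 6.2]
gripper_width: 0.755
t 36.98 tcp [0.6907 0.0677 0.0063] psi -173.36 tilt [0.0032 0.0001] F [-1.5  0.3  6.2] w 0.755 q7 1.09
time: 38.48
ee_pos: [0.6891, 0.0675, 0.1542]
eef_rot: [0.69, 0.724, -0.0, 0.0]
force: [-0.7, 0.0, -0.3]
gripper_width: 0.762
t 38.48 tcp [0.6891 0.0675 0.1542] psi 92.72 tilt [-0.     -0.0001] F [-0.7  0.  -0.3] w 0.762 q7 -0.36
travel mm [-334.6 -188.4    9.3]
rotz deg 0.42
```

```bash
python3 -m inch '[{"travel":[-0.0478,-0.0269,0.0013],"rotation":[0,0,0]},{"travel":[-0.0478,-0.0269,0.0013],"rotation":[0,0,0]},{"travel":[-0.0478,-0.0269,0.0013],"rotation":[0,0,0]},{"travel":[-0.0478,-0.0269,0.0013],"rotation":[0,0,0]},{"travel":[-0.0478,-0.0269,0.0013],"rotation":[0,0,0]},{"travel":[-0.0478,-0.0269,0.0013],"rotation":[0,0,0]},{"travel":[-0.0478,-0.0269,0.0013],"rotation":[0,0,0]},{"travel":[0,0,0],"rotation":[0,0,0.3]},{"travel":[0,0,0],"rotation":[0,0,0]},{"travel":[0,0,0],"rotation":[0,0,0]},{"travel":[0,0,0],"rotation":[0,0,0]},{"travel":[0,0,0],"rotation":[0,0,0]}]'
python3 held.py w17 0 -1
```

```text
time: 39.98
ee_pos: [0.5195, -0.2759, 0.1451]
eef_rot: [0.689, 0.724, 0.0, 0.0]
force: [0.6, 1.1, -0.9]
gripper_width: 0.754
px [321. 343.] 9815 mid [ 0.5197 -0.2766] head -176.7 L [65.200005 18.1      68.1      35.6     ] ztop 0.1694 zt 0.1721
target mid [ 0.5169 -0.2796] travel mm (before turn) [ -2.9  -2.9 137.6] rotz 1.0 psi 92.8
nominal TCP [ 0.5168 -0.2756] tcp [ 0.5195 -0.2759  0.1451]
```

View pics/w17.png

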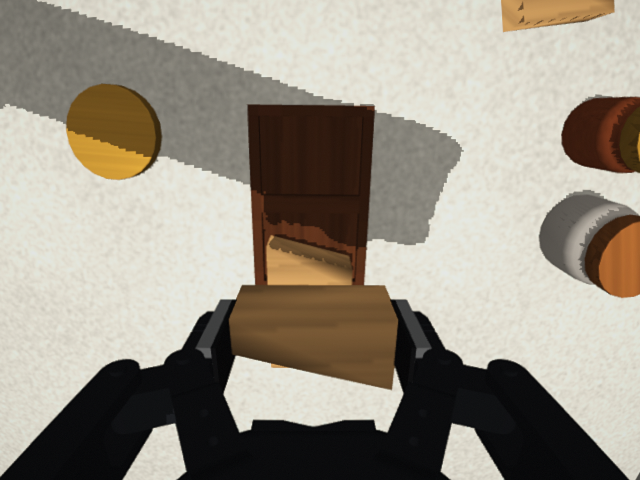

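```bash
python3 -m inch '[{"travel":[-0.0018,-0.0028,0.035],"rotation":[0,0,0.6]},{"travel":[0,0,0.035],"rotation":[0,0,0]},{"travel":[0,0,0.025],"rotation":[0,0,0]},{"travel":[0,0,0],"rotation":[0,0,0]},{"travel":[0,0,0],"rotation":[0,0,0]},{"travel":[0,0,0],"rotation":[0,0,0]}]'
python3 go.py 0.5168 -0.2772 0.0108 92.27
python3 held.py w18 0 -1
```

```text
time: 40.78
ee_pos: [0.5175, -0.2792, 0.0516]
eef_rot: [0.694, 0.72, 0.0, 0.001]
force: [-0.2, 0.6, -0.4]
gripper_width: 0.758
t 40.77 tcp [ 0.5175 -0.2792  0.0516] psi 92.16 tilt [ 0.0021 -0.0016] F [-0.2  0.6 -0.4] w 0.758 q7 0.23
travel mm [ 2.  -0.7 40.7]
rotz deg -0.11
px [321. 343.] 9881 mid [ 0.5174 -0.28  ] head -178.4 L [65.5      17.699999 68.5      36.3     ] ztop 0.076 zt 0.0786
target mid [ 0.5169 -0.2796] travel mm (before turn) [ 0.5 -0.6 44.1] rotz -0.6 psi 92.2
nominal TCP [ 0.5168 -0.2756] tcp [ 0.5175 -0.2792  0.0516]
```

View pics/w18.png

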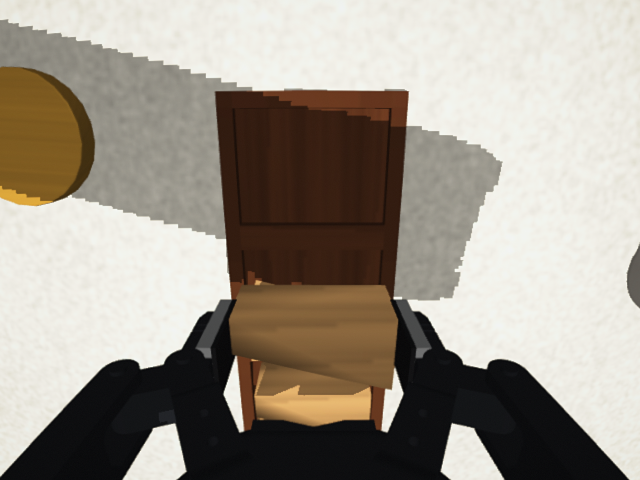

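```bash
python3 -m inch '[{"travel":[0.0017,-0.0006,0],"rotation":[0,0,0]},{"travel":[0,0,0],"rotation":[0,0,0]},{"travel":[0,0,0.01],"rotation":[0,0,0]},{"travel":[0,0,0.01],"rotation":[0,0,0]},{"travel":[0,0,0.01],"rotation":[0,0,0]},{"travel":[0,0,0.006],"rotation":[0,0,0]},{"travel":[0,0,0.003],"rotation":[0,0,0]},{"travel":[0,0,0],"rotation":[0,0,0]},{"travel":[0,0,0],"rotation":[0,0,0]}]'
python3 go.py 0.5168 -0.2772 0.0108 92.27
```

```text
time: 41.95
ee_pos: [0.516, -0.2772, 0.0113]
eef_rot: [0.694, 0.72, 0.0, 0.0]
force: [-0.1, -0.6, -1.5]
gripper_width: 0.759
t 41.95 tcp [ 0.516  -0.2772  0.0113] psi 92.16 tilt [ 0.0005 -0.0005] F [-0.1 -0.6 -1.5] w 0.759 q7 0.2
travel mm [-0.1  0.8  0.5]
rotz deg -0.11
```

```bash
python3 -m inch '[{"travel":[0,0.0005,0.001],"rotation":[0,0,0]},{"travel":[0,0,0],"rotation":[0,0,0]}]'
python3 -m inch '[{"travel":[0,0,0],"rotation":[0,0,0]},{"travel":[0,0,0],"rotation":[0,0,0]},{"travel":[0,0,0],"rotation":[0,0,0]}]' 1
python3 -m inch '[{"travel":[0,0,-0.04],"rotation":[0,0,0]},{"travel":[0,0,-0.05],"rotation":[0,0,0]},{"travel":[0,0,-0.05],"rotation":[0,0,0]},{"travel":[0,0,-0.05],"rotation":[0,0,0]},{"travel":[0,0,0],"rotation":[0,0,0]},{"travel":[0,0,0],"rotation":[0,0,0]}]'
python3 look.py w19 0.518 -0.293; python3 go.py 0.6822 -0.1053 0.2 102.5
```

```text
time: 42.2
ee_pos: [0.5165, -0.2772, 0.0103]
eef_rot: [0.694, 0.72, -0.0, 0.0]
force: [-0.4, -0.1, 0.8]
gripper_width: 0.761
time: 42.58
ee_pos: [0.5162, -0.277, 0.01]
eef_rot: [0.694, 0.72, -0.0, 0.0]
force: [0.8, -0.1, -0.4]
gripper_width: 0.999
time: 43.32
ee_pos: [0.5158, -0.277, 0.1995]
eef_rot: [0.694, 0.72, -0.0, -0.0]
force: [-0.5, 0.0, 0.0]
gripper_width: 0.994
px [315. 231.] mid [ 0.5187 -0.3063] head 2.2 hand 1 L [66.       53.399998 65.9      53.100002] z 0.0345
   grasp xy [ 0.5188 -0.3103] psi 92.2 | travel mm [-33.4   1.9 196.5] rotz -0.1
t 43.38 tcp [ 0.5154 -0.2768  0.1987] psi 92.15 tilt [-0.0019  0.0008] F [ 0.5 -0.3  0.7] w 1.0 q7 0.32
travel mm [165.1 173.1  -1.5]
rotz deg -10.35
```

View pics/w19.png

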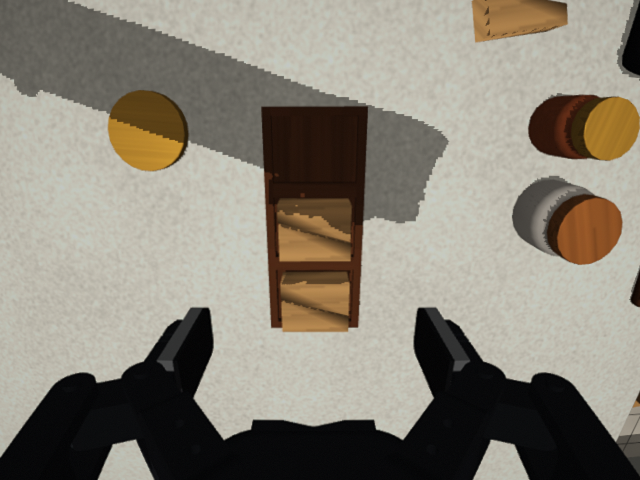

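Two pairs packed. Now E.

```bash
python3 -m inch '[{"travel":[0.0413,0.0433,0],"rotation":[0,0,0]},{"travel":[0.0413,0.0433,0],"rotation":[0,0,0]},{"travel":[0.0413,0.0433,0],"rotation":[0,0,0]},{"travel":[0.0413,0.0433,0],"rotation":[0,0,-10.3]},{"travel":[0,0,0],"rotation":[0,0,0]},{"travel":[0,0,0],"rotation":[0,0,0]},{"travel":[0,0,0],"rotation":[0,0,0]}]'
python3 look.py w20 0.681 -0.101;python3 go.py
```

```text
time: 44.25
ee_pos: [0.6822, -0.1077, 0.1992]
eef_rot: [0.627, 0.779, -0.001, -0.0]
force: [0.3, -0.1, 0.5]
gripper_width: 0.998
px [310. 207.] mid [ 0.6816 -0.1012] head 13.3 hand 1 L [67.2      34.600002 65.       16.5     ] z 0.0306
   grasp xy [ 0.6826 -0.1051] psi 103.3 | travel mm [  2.7   1.3 196.2] rotz -1.0
t 44.3 tcp [ 0.6823 -0.1078  0.1996] psi 102.27 tilt [-0.0009 -0.0014] F [ 0.6 -1.  -0. ] w 1.0 q7 0.07
```

View pics/w20.png

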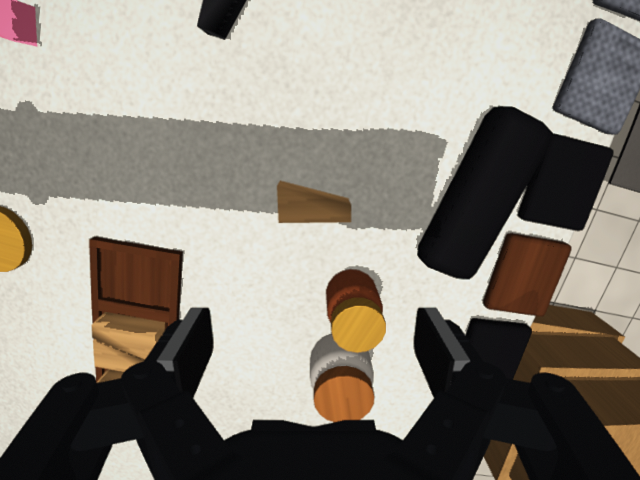

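```bash
python3 -m inch '[{"travel":[0.0027,0.0003,0.045],"rotation":[0,0,-1]},{"travel":[0,0,0.045],"rotation":[0,0,0]},{"travel":[0,0,0.045],"rotation":[0,0,0]},{"travel":[0,0,0.04],"rotation":[0,0,0]},{"travel":[0,0,0.0225],"rotation":[0,0,0]},{"travel":[0,0,0],"rotation":[0,0,0]},{"travel":[0,0,0],"rotation":[0,0,0]}]'
python3 go.py 0.6826 -0.1051 0.003
python3 -m inch '[{"travel":[0,0,0],"rotation":[0,0,0]},{"travel":[0,0,0],"rotation":[0,0,0]},{"travel":[0,0,0],"rotation":[0,0,0]},{"travel":[0,0,0],"rotation":[0,0,0]}]' -1 50
python3 go.py
python3 -m inch '[{"travel":[0,0,-0.05],"rotation":[0,0,0]},{"travel":[0,0,-0.05],"rotation":[0,0,0]},{"travel":[0,0,-0.05],"rotation":[0,0,0]},{"travel":[0,0,0],"rotation":[0,0,5.5]},{"travel":[0,0,0],"rotation":[0,0,5.5]},{"travel":[0,0,0],"rotation":[0,0,0]}]'
python3 go.py 0.5147 -0.2237 0.145 92.3
```

```text
time: 45.18
ee_pos: [0.6841, -0.103, 0.0045]
eef_rot: [0.62, 0.785, 0.001, 0.001]
force: [0.1, 0.5, -0.6]
gripper_width: 0.998
t 45.17 tcp [ 0.6841 -0.103   0.0045] psi 103.42 tilt [ 0.0029 -0.0004] F [ 0.1  0.5 -0.6] w 0.998 q7 0.0
travel mm [-1.7 -2.   1.5]
time: 45.68
ee_pos: [0.6843, -0.1028, 0.0048]
eef_rot: [0.619, 0.785, 0.001, 0.002]
force: [-1.5, -0.4, 5.2]
gripper_width: 0.762
t 45.67 tcp [ 0.6843 -0.1028  0.0048] psi 103.45 tilt [ 0.0033 -0.0009] F [-1.5 -0.4  5.2] w 0.762 q7 0.0
time: 46.42
ee_pos: [0.6828, -0.1026, 0.1529]
eef_rot: [0.691, 0.722, -0.0, 0.0]
force: [-0.6, 0.4, -0.5]
gripper_width: 0.76
t 46.42 tcp [ 0.6828 -0.1026  0.1529] psi 92.52 tilt [ 0.0004 -0.0007] F [-0.6  0.4 -0.5] w 0.76 q7 -0.11
travel mm [-113.5 -173.2    7.9]
rotz deg 0.22
```

```bash
python3 -m inch '[{"travel":[-0.0284,-0.0433,0.002],"rotation":[0,0,0]},{"travel":[-0.0284,-0.0433,0.002],"rotation":[0,0,0]},{"travel":[-0.0284,-0.0433,0.002],"rotation":[0,0,0]},{"travel":[-0.0284,-0.0433,0.002],"rotation":[0,0,0]},{"travel":[0,0,0.04],"rotation":[0,0,0]},{"travel":[0,0,0.04],"rotation":[0,0,0]},{"travel":[0,0,0],"rotation":[0,0,0]},{"travel":[0,0,0],"rotation":[0,0,0]},{"travel":[0,0,0],"rotation":[0,0,0]}]'
python3 held.py w21 1 0
```

```text
time: 47.55
ee_pos: [0.5162, -0.2238, 0.0664]
eef_rot: [0.691, 0.722, 0.0, 0.002]
force: [0.3, -0.7, 0.0]
gripper_width: 0.758
px [303. 334.] 10818 mid [ 0.5166 -0.2228] head 2.1 L [69.799995 36.5      65.       18.      ] ztop 0.0923 zt 0.0934
target mid [ 0.5146 -0.2197] travel mm (before turn) [ 3.3 -2.1 58.9] rotz -0.2 psi 92.5
nominal TCP [ 0.5147 -0.2237] tcp [ 0.5162 -0.2238  0.0664]
```

View pics/w21.png

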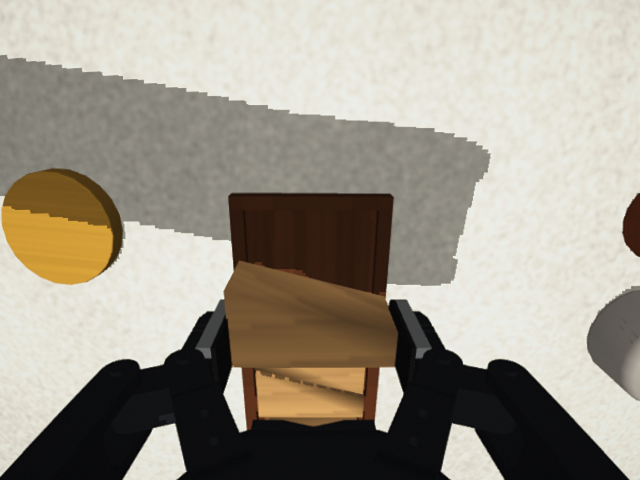

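```bash
python3 -m inch '[{"travel":[0,-0.002,0.015],"rotation":[0,0,0]},{"travel":[0,0,0.015],"rotation":[0,0,0]},{"travel":[0,0,0.012],"rotation":[0,0,0]},{"travel":[0,0,0.008],"rotation":[0,0,0]},{"travel":[0,0,0.005],"rotation":[0,0,0]},{"travel":[0,0,0.001],"rotation":[0,0,0]},{"travel":[0,0,0],"rotation":[0,0,0]},{"travel":[0,0,0],"rotation":[0,0,0]}]'
python3 go.py 0.5147 -0.2237 0.009 92.27
```

```text
time: 48.6
ee_pos: [0.5129, -0.2237, 0.0088]
eef_rot: [0.692, 0.722, 0.0, 0.0]
force: [-1.2, 0.5, 3.0]
gripper_width: 0.757
t 48.6 tcp [ 0.5129 -0.2237  0.0088] psi 92.46 tilt [ 0.0005 -0.0003] F [-1.2  0.5  3. ] w 0.757 q7 0.11
travel mm [-0.1  1.8 -0.2]
rotz deg 0.19
```

Contact with the floor (3 N). Release, retreat, look.

```bash
python3 -m inch '[{"travel":[0,0,0],"rotation":[0,0,0]},{"travel":[0,0,0],"rotation":[0,0,0]},{"travel":[0,0,0],"rotation":[0,0,0]}]' 1
python3 -m inch '[{"travel":[0,0,-0.04],"rotation":[0,0,0]},{"travel":[0,0,-0.06],"rotation":[0,0,0]},{"travel":[0,0,-0.06],"rotation":[0,0,0]},{"travel":[0,0,-0.06],"rotation":[0,0,0]},{"travel":[0,0,-0.06],"rotation":[0,0,0]},{"travel":[0,0,-0.02],"rotation":[0,0,0]},{"travel":[0,0,0],"rotation":[0,0,0]},{"travel":[0,0,0],"rotation":[0,0,0]}]'
python3 look.py w22 0.515 -0.22; python3 go.py 0.478 0.302 0.3 92.3
python3 -c "
from h import *
p,d,o=shot('top','top2');P=cloud('top',d)
m=(np.abs(P[:,:,2]-.1)<.02)&(np.hypot(P[:,:,0]-.48,P[:,:,1]-.3)<.02); print('knob top',np.median(P[m][:,2]))"
```

```text
time: 48.98
ee_pos: [0.5127, -0.2238, 0.0085]
eef_rot: [0.692, 0.722, -0.0, 0.0]
force: [1.2, 0.2, -0.1]
gripper_width: 1.0
time: 49.98
ee_pos: [0.5119, -0.2236, 0.3069]
eef_rot: [0.692, 0.722, -0.0, -0.001]
force: [0.7, 0.1, 0.6]
gripper_width: 1.002
px [311. 190.] mid [ 0.513  -0.2206] head 2.4 hand 1 L [67.7 33.8 65.3 16. ] z 0.0345
   grasp xy [ 0.5131 -0.2246] psi 92.4 | travel mm [ -1.3   1.8 303.9] rotz 0.1
t 50.02 tcp [ 0.5118 -0.2235  0.3067] psi 92.45 tilt [-0.0025  0.0013] F [ 0.7 -0.3 -0.1] w 1.002 q7 0.3
travel mm [526.5 -11.3   7.4]
rotz deg 0.15
knob top 0.09994480283567175
```

View pics/w22.png

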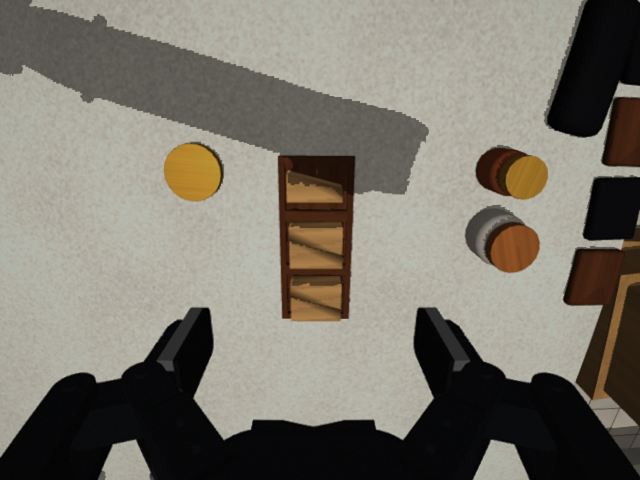

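View pics/top2.png

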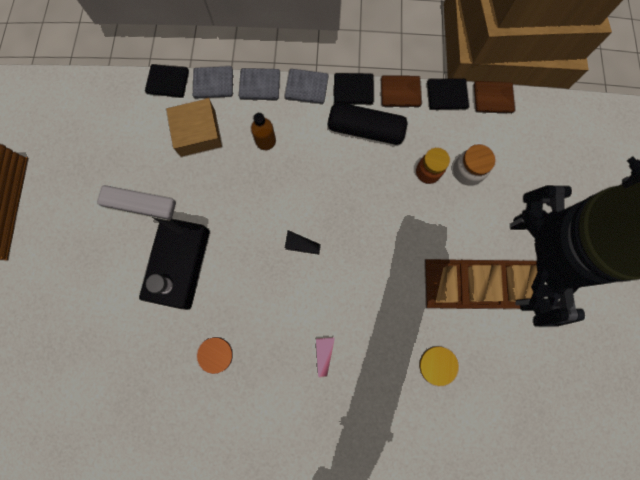

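```bash
python3 -m inch '[{"travel":[0.0585,-0.0012,-0.001],"rotation":[0,0,0]},{"travel":[0.0585,-0.0012,0],"rotation":[0,0,0]},{"travel":[0.0585,-0.0012,0],"rotation":[0,0,0]},{"travel":[0.0585,-0.0012,0],"rotation":[0,0,0]},{"travel":[0.0585,-0.0012,0],"rotation":[0,0,0]},{"travel":[0.0585,-0.0012,0],"rotation":[0,0,0]},{"travel":[0.0585,-0.0012,0],"rotation":[0,0,0]},{"travel":[0.0585,-0.0012,0],"rotation":[0,0,0]},{"travel":[0.0585,-0.0012,0],"rotation":[0,0,0]},{"travel":[0,0,0],"rotation":[0,0,-9.6]},{"travel":[0,0,0],"rotation":[0,0,-9.6]},{"travel":[0,0,0],"rotation":[0,0,-9.6]}]' -1 40
python3 -m inch '[{"travel":[0,0,0],"rotation":[0,0,-9.6]},{"travel":[0,0,0],"rotation":[0,0,-9.6]},{"travel":[0,0,0],"rotation":[0,0,-9.6]},{"travel":[0,0,0],"rotation":[0,0,0]},{"travel":[0,0,0],"rotation":[0,0,0]}]'
python3 go.py 0.478 0.302 0.108 150
python3 -c "
from h import *
p,d,o=shot('wrist','w23');P=cloud('wrist',d,o)
m=(np.abs(P[:,:,2]-.1)<.012)&(np.hypot(P[:,:,0]-.478,P[:,:,1]-.302)<.03); print(m.sum(),P[m].mean(0))"
```

```text
time: 51.58
ee_pos: [0.4786, 0.3021, 0.3081]
eef_rot: [0.487, 0.873, -0.001, -0.001]
force: [-0.6, -0.6, -0.2]
gripper_width: -0.002
time: 52.2
ee_pos: [0.4791, 0.3017, 0.3089]
eef_rot: [0.26, 0.966, -0.0, -0.0]
force: [1.5, -0.7, 0.2]
gripper_width: 0.003
t 52.2 tcp [0.4791 0.3017 0.3089] psi 149.91 tilt [-0.0009 -0.0004] F [ 1.5 -0.7  0.2] w 0.003 q7 0.16
travel mm [ 1.000e+00 -1.000e-01  2.009e+02]
rotz deg -0.09
801 [0.47736943 0.30264591 0.10006591]
```

View pics/w23.png

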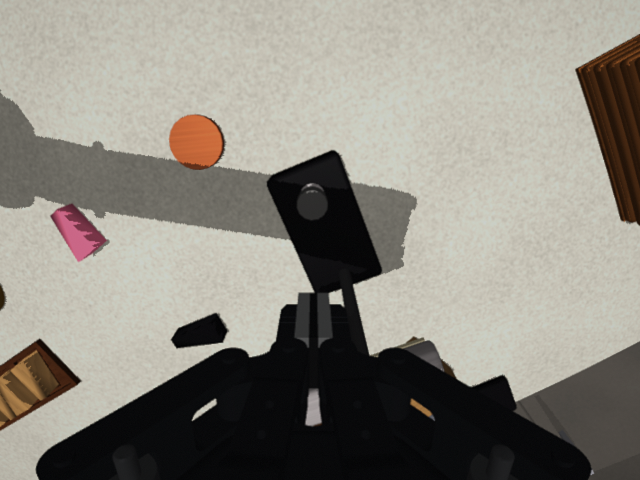

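```bash
python3 -m inch '[{"travel":[0.001,0,0.045],"rotation":[0,0,0]},{"travel":[0,0,0.045],"rotation":[0,0,0]},{"travel":[0,0,0.045],"rotation":[0,0,0]},{"travel":[0,0,0.045],"rotation":[0,0,0]},{"travel":[0,0,0.013],"rotation":[0,0,0]},{"travel":[0,0,0],"rotation":[0,0,0]},{"travel":[0,0,0],"rotation":[0,0,0]}]'
python3 go.py 0.478 0.302 0.081
python3 -m inch '[{"travel":[0,0,0.005],"rotation":[0,0,0]},{"travel":[0,0,0.005],"rotation":[0,0,0]},{"travel":[0,0,0.005],"rotation":[0,0,0]},{"travel":[0,0,0.005],"rotation":[0,0,0]},{"travel":[0,0,0.004],"rotation":[0,0,0]},{"travel":[0,0,0.003],"rotation":[0,0,0]},{"travel":[0,0,0],"rotation":[0,0,0]},{"travel":[0,0,0],"rotation":[0,0,0]}]'
python3 go.py 0.478 0.302 0.081
```

```text
time: 53.12
ee_pos: [0.4794, 0.3033, 0.1184]
eef_rot: [0.259, 0.966, 0.001, 0.001]
force: [-0.3, 0.1, 0.3]
gripper_width: 0.002
t 53.12 tcp [0.4794 0.3033 0.1184] psi 150.04 tilt [0.0024 0.0015] F [-0.3  0.1  0.3] w 0.002 q7 0.05
travel mm [ 0.6 -2.  37.4]
time: 54.12
ee_pos: [0.4783, 0.3024, 0.0894]
eef_rot: [0.258, 0.966, 0.0, -0.0]
force: [0.2, 0.6, -0.9]
gripper_width: -0.002
t 54.12 tcp [0.4783 0.3024 0.0894] psi 150.07 tilt [-0.0001  0.    ] F [ 0.2  0.6 -0.9] w -0.002 q7 0.03
travel mm [ 0.1 -0.5  8.4]
```

```bash
python3 -m inch '[{"travel":[0,0,0.004],"rotation":[0,0,0]},{"travel":[0,0,0.003],"rotation":[0,0,0]},{"travel":[0,0,0.002],"rotation":[0,0,0]},{"travel":[0,0,0],"rotation":[0,0,0]},{"travel":[0,0,0],"rotation":[0,0,0]}]'
python3 go.py
python3 -m inch '[{"travel":[0,0,-0.02],"rotation":[0,0,0]},{"travel":[0,0,-0.05],"rotation":[0,0,0]},{"travel":[0,0,-0.06],"rotation":[0,0,0]},{"travel":[0,0,-0.06],"rotation":[0,0,0]},{"travel":[0,0,-0.03],"rotation":[0,0,0]},{"travel":[0,0,0],"rotation":[0,0,0]},{"travel":[0,0,0],"rotation":[0,0,0]},{"travel":[0,0,0],"rotation":[0,0,0]}]'
python3 -c "
from h import *
p,d,o=shot('wrist','w24');P=cloud('wrist',d,o)
m=(np.abs(P[:,:,2]-.09)<.022)&(np.hypot(P[:,:,0]-.478,P[:,:,1]-.302)<.014); print(m.sum(),np.median(P[m],0))
p,d,o=shot('scene','s2');print(o['force'],o['time'])"
```

```text
time: 54.75
ee_pos: [0.4785, 0.3024, 0.082]
eef_rot: [0.258, 0.966, -0.001, 0.0]
force: [-3.6, -3.7, 12.5]
gripper_width: -0.002
t 54.75 tcp [0.4785 0.3024 0.082 ] psi 150.05 tilt [ 0.0004 -0.0013] F [-3.6 -3.7 12.5] w -0.002 q7 0.02
time: 55.75
ee_pos: [0.478, 0.3018, 0.2992]
eef_rot: [0.258, 0.966, -0.001, -0.001]
force: [0.0, 0.3, -0.8]
gripper_width: -0.001
574 [0.47780651 0.3021582  0.08260004]
[ 0.03365619 -0.12104518  0.26082554] 55.8
```

View pics/s2.png

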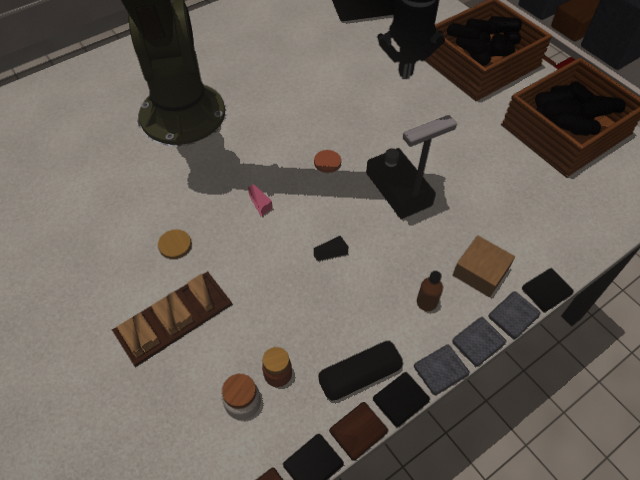

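Run:
```python
from fit import *
p,d,o=shot("top","top3");P=cloud("top",d);Z=P[:,:,2];hsv=cv2.cvtColor(p,cv2.COLOR_RGB2HSV)
A=np.radians(2.27);ex=np.array([np.cos(A),np.sin(A)]);ey=np.array([-ex[1],ex[0]])
q=P[:,:,:2]-np.array([.5175,-.2936]);X=q@ex;Y=q@ey
m=(Z>.024)&(Z<.045)&(abs(X)<.06)&(abs(Y)<.13)
n,l,s,c=cv2.connectedComponentsWithStats(m.astype(np.uint8))
for i in range(1,n):
    if s[i,4]>50: k=l==i; print(c[i].round(),s[i,4],"x",X[k].min().round(4),X[k].max().round(4),"y",Y[k].min().round(4),Y[k].max().round(4),"z",np.percentile(Z[k],[5,50,95]).round(4))
cv2.imwrite("pics/tray3.png",cv2.resize(p[240:330,410:560,::-1],None,fx=5,fy=5))
```

```text
[486. 283.] 1042 x -0.0317 0.0341 y -0.0267 0.0273 z [0.0288 0.0344 0.0367]
[526. 283.] 1039 x -0.0327 0.0346 y -0.104 -0.0497 z [0.0293 0.0343 0.0368]
[449. 285.] 529 x -0.0335 0.0317 y 0.0571 0.0921 z [0.0281 0.0343 0.0368]
```

View pics/tray3.png

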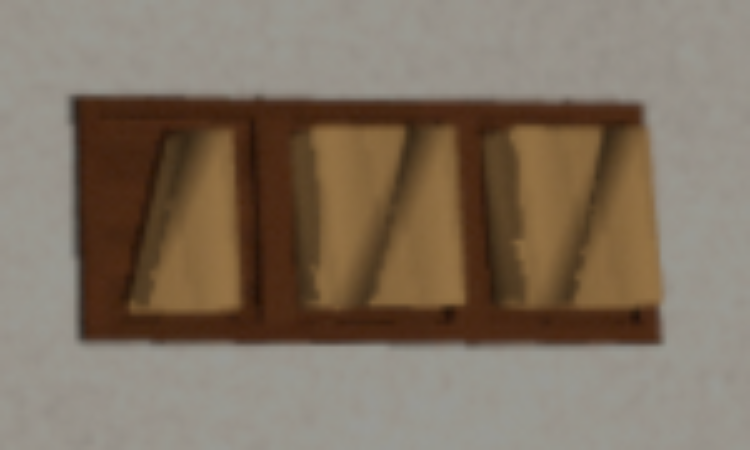

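The tray crop shows two neat rectangles and the single wedge, all flat inside their wells. The knob is home and the arm is clear, so I'm handing in.

```bash
python3 -c "
from plant import job_done
print(job_done())"
```

```text
the job is handed in; nothing more can be done
None
```

The job is done and handed in at about 56 s of the 210 s allowed; no verdict was reported.

- **Lamp on:** I gripped the knob and pulled it out to its detent. The knob top read 0.0998 m then and 0.0999 m after packing, against 0.082 m at home.
- **Packing:** I found five pale wedges; no sixth appeared in any view. I gripped each one end to end and left the black and pink look-alikes alone. They went in as two head-to-tail pairs, with the fifth wedge in a well of its own.
- **Lamp off:** I pushed the knob home with shut fingers, up to about 12.5 N.

My last checks showed:
- **Wedges:** their tops sit at 0.034 m, as they should lying flat on the tray floor. The two pairs each measure about 66 x 54 mm and lie within their wells. The slopes are not quite touching, with a gap of about 3 mm.
- **Knob:** its top is at 0.0826 m, less than 1 mm from home.
- **Surroundings:** the jar, bottle and pot are still standing, and the arm is clear of everything.

Two readings disagreed along the way:
- **Knob position:** the top camera and the wrist camera differed by about 4 mm. I used the wrist camera, and the grip confirmed it.
- **One wedge:** a shadow spoilt one wrist fit before a pick. I widened the colour limits and measured again before gripping.

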